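Set out the finishing kit round the counter bell

TASK

Set out the finishing kit on the mat, everything square to the mat: roll the carton along its rollers to the end stop, lift it off there and stand it on the mat midway between the bell and the coin dish, its long side running front to back, then put the corner guard base-down on the middle of the carton's top. Also stand the gel jar 10 cm (centre to centre) straight in front of the bell, on the robot's side, and lay the tyre gauge dial up with its middle 10 cm straight behind the centre of the dish, crosswise, parallel to the line from bell to dish. The jar is glass, so do not drop it, and do not press the bell.

Things in the scene. Friction and masses are not known exactly. Their poses are not given: they have to be found in the camera images.
- carton: Small brown cardboard carton with a paper band along its top, 100 x 60 x 55 mm (x, y, z), 0.22 kg give or take a third. Origin: centre of its underside; x along its 100 mm length. It starts on the rollers of the lane, its length along the lane.
- guard: Orange plastic bumper guard corner, 60 g: square base plate 56 x 56 x 6 mm with two upright walls 8 mm thick on adjoining edges, 44 mm high overall. Origin: centre of the base's underside, z up. Wall A runs along y with its mid-plane at x = -24 mm (pinch it near y = +6 mm); wall B runs along x at y = -24 mm; the +x +y corner is open. It may sit any way round on the carton.
- jar: Purple glass gel jar with a black lid, round, 54 mm across, 72 mm high, about 0.22 kg. Origin: centre of its underside, z up.
- gauge: Chrome tyre gauge lying dial up, 110 mm long, about 90 g: a bar 16 mm wide and 14 mm high with a 36 mm round white-faced dial head, 14 mm high, at its +x end. Origin: underside, middle of its length, on the bar, a good place to grip across it; x along the bar, z out of the dial. In its place it may point either way.
- lane: Level roller lane fixed to the counter, 340 x 92 mm (x, y). Origin: on the counter under its middle. Tops of the free rollers 45 mm up; side rails (inner faces y = +-38 mm) 8 mm above them. A dark stop plate closes the +x end (away from the robot), inner face x = 155 mm, 25 mm above the rollers: a carton against it is centred at x = 105 mm. Rolling takes under 1 N.
- mat: Black rubber mat fixed on the counter, 260 x 340 mm (x, y), 4 mm thick. Origin: centre of its underside; x points to the back (away from the robot), y left. The bell and the dish stand on its mid-line at y = +110 mm and -110 mm, or the other way round, so that the middle between them is the mat's centre.
- bell: Counter bell fixed on the mat: a round steel base 72 mm across with a blue push button on top, 35 mm high overall. Origin: centre of its underside (on the mat's top); axes parallel to the mat's, x to the back.
- bell_push (a joint): Travel of the bell's button, 0 m up, 0.005 m fully down (about 3.5 N); it rings at 0.003.
- dish: Round open aluminium coin dish fixed on the mat, 80 mm across its rim, 18 mm high. Origin: centre of its underside (on the mat's top); axes parallel to the mat's, x to the back.
Not all that is in view belongs to the job. Several things look just like the jar: the one meant starts farthest from the robot's base. Leave any green look-alike of the bell alone.

How it is judged (in metres and radians):
On the way, in this order (a step that is already met when the one before it is completed fails the run):
1. the carton has been rolled to the end stop (within 8 mm of it), still on the rollers (x of carton in the frame of lane above 0.097 m and z of carton in the frame of lane between 0.038 and 0.052 m and y of carton in the frame of lane between -0.02 and 0.02 m), for 0.2 s.
2. the carton stands on the mat midway between bell and dish, released (x of carton in the frame of mat between -0.015 and 0.015 m and y of carton in the frame of mat between -0.015 and 0.015 m and z of carton in the frame of mat between -0.002 and 0.01 m and angle between the x axis of carton and the x axis of mat, either way round below 0.2 rad and angle between carton's own z axis and vertical below 0.12 rad and contact force between the fingers and carton below 0.2 N), for 0.2 s.
3. the guard sits on the middle of the carton's top, released (horizontal distance between guard and carton below 0.015 m and z of guard in the frame of carton between 0.049 and 0.061 m and angle between guard's own z axis and vertical below 0.12 rad and contact force between the fingers and guard below 0.2 N), for 0.2 s.
At the end, for the whole second after the job is handed in: Carton on the mat midway between bell and dish, lengthwise front to back; guard base-down centred on it; jar upright 100 mm in front of the bell; gauge dial up 100 mm behind the dish, along the bell-dish line. All within 15 mm (each way) and 0.2 rad, released, at rest (x of carton in the frame of mat between -0.015 and 0.015 m and y of carton in the frame of mat between -0.015 and 0.015 m and z of carton in the frame of mat between -0.002 and 0.01 m and angle between the x axis of carton and the x axis of mat, either way round below 0.2 rad and angle between each of carton, guard, jar's own z axis and vertical below 0.12 rad and horizontal distance between guard and carton below 0.015 m and z of guard in the frame of carton between 0.049 and 0.061 m and x of jar in the frame of bell between -0.115 and -0.085 m and y of jar in the frame of bell between -0.015 and 0.015 m and z of jar in the frame of bell between -0.006 and 0.006 m and x of gauge in the frame of dish between 0.085 and 0.115 m and y of gauge in the frame of dish between -0.015 and 0.015 m and z of gauge in the frame of dish between -0.006 and 0.006 m and angle between the x axis of gauge and the y axis of mat, either way round below 0.2 rad and angle between gauge's own z axis and vertical below 0.15 rad and linear speed of each of carton, guard, jar, gauge below 0.02 m/s); the robot touches nothing.
It fails at once if the carton is lifted off the rollers (by over 15 mm) before it is at the end of the lane (z of carton in the frame of lane between 0.06 and 0.09 m and y of carton in the frame of lane between -0.05 and 0.05 m and x of carton in the frame of lane between -0.2 and 0.065 m).
It fails at once if the bell is rung (value of joint bell_push above 0.003 m).
It fails at once if the glass jar is dropped (falls free from some 25 mm or more) (linear speed of jar above 0.7 m/s and contact force between the fingers and jar below 0.2 N).
It also fails if it takes over 131 s, if anything falls off the work surface, if the arm or the gripper's body presses on something with over 40 N, if the wrist force passes 120 N, or if a joint passes its speed limit or range.

ROBOT

A 7-joint arm with a two-finger parallel gripper is mounted at the origin on the work surface. World frame = base frame: x ahead of the robot, y to its left, z up, the work surface at z = 0. Lengths are in m, angles in degrees, forces in N, time in s.
With the tool pointing down it reaches from about 0.4 to 0.875 m from the base axis. Payload 19.3 kg.
Tool frame: the origin (TCP) lies at the very end of the fingers, on their centre line; the grasp point (between the pads) lies 19 mm behind it; y points along the fingers, x is the direction in which the jaws open and shut, and the axes are right-handed (so a half turn about y gives the same grasp; the last joint's range is limited). The gripper opens to 85 mm and grips with 20 to 120 N. Pads are 22 mm wide; open, the fingers measure 114 mm over their backs; the gripper's body (76 mm by 85 mm) begins 54 mm behind the grasp point. The pads swing forward as they close: fully open they stand 13 mm farther back than shut.
Start: joints at [67.254, 29.874, -2.08, 91.645, 1.215, 58.505, -6.463], TCP at [0.201, -0.592, 0.231] pointing down, gripper open.
Joint ranges: [-166.77, 166.77], [-17.47, 122.26], [-85.68, 81.53], [9.62, 139.38], [-72.42, 252.41], [9.2, 110.78], [-144.41, 144.41]. Speed limits (degrees/s): [108.29, 108.29, 136.94, 136.94, 172.46, 172.46, 172.46].

INTERFACE

Orientations are given as a 3x3 rotation matrix whose columns are the frame's x, y, z axes.
In Python, from rig import bot gives the robot as it stands.
- The arm moves only by the tool carry_out, never from a script. Its argument "increments" is a list of rows, each a list of 7 numbers: the shift along the tool's x, y, z in m, then the turn, a rotation vector about the tool's x, y, z in rad, then the opening, from -1 (shut) to 1 (fully open). A call has 1 to 12 rows; each row shifts and turns the pose as measured when the row begins, along the tool's axes as they then stand; what a row does not reach is not made up. A row lasts 1/10 s, in which the tool goes at most 50 mm and 8.59 degrees, less where a joint would pass 70% of its speed; a pose out of reach is approached as far as the arm can. A call with a gripper value outside its range is refused whole. The fingers move at their own pace and stop on an object; "squeeze" is the grip in N (left out, the last holds). Time passes only in rows, so rows that do not move let the fingers close. It gives the time, the measured TCP pose, the force and the opening at its end, in the units of the state.
- bot.observe(): the state, without advancing time (a new reading comes with each control period).
- bot.snapshot(name): name is "scene" or "top"; returns the picture (384x512x3 uint8, red, green, blue); there is no depth.
- bot.camera_params(name): a dict with "intrinsics" (3x3 intrinsics, pixels), "rvec" (rotation vector, rad) and "tvec" (3), from world to camera coordinates, as OpenCV has them. Camera axes: x right, y down, z forward; pixel columns grow to the right and rows downward; lengths in m; the calibration is good to about 2 mm. A picture is of the moment at which its call begins. camera_params takes no time and is no camera call.
- bot.hand_in(): hands the job in, once; it reports no verdict.
The state is a dict: "time": time; "qpos": joint angles; "joint_velocities": joint speeds; "joint_efforts": joint torques, N m; "ee_pos": TCP position; "orientation": TCP orientation; "force": force on the tool from outside, world axes, zero at the start; "ft_torque": the same for the moment, N m; "gripper_width": finger opening in m.
Only numpy, scipy, OpenCV 4.12 (cv2) and the standard library are available. Lean on these libraries where they do the work, as an engineer would, in place of code of your own. Each camera call takes 0.05 s, during which the arm holds its last target.

## Working session

There is one attempt and no reset: what is moved stays moved. The work goes in short steps, Python scripts to look and compute and a tool call to move; the robot and the scene stay as the last step left them, time stands still between calls to the robot, and variables do not carry over. Pictures are saved under pics/ and viewed, and the job is handed in when it is done.

Besides the shell and the picture viewer there is one more tool, called as name(argument=value, ...) on one line, values as JSON. carry_out: Moves the arm, as the interface text tells. Its arguments: {"type":"object","properties":{"increments":{"type":"array"},"squeeze":{"type":"number"}},"required":["increments"]}

```bash
mkdir -p pics; ls; python3 - <<'E'
from rig import bot
import cv2,numpy as np
for n in("scene","top"):
    im=bot.snapshot(n); cv2.imwrite(f"pics/{n}0.png",cv2.cvtColor(im,cv2.COLOR_RGB2BGR))
    c=bot.camera_params(n); print(n,np.round(c["intrinsics"],1).tolist(),c["rvec"],c["tvec"])
s=bot.observe(); print(s)
E
```

```text
pics
scene [[467.1, 0.0, 250.5], [0.0, 467.1, 191.0], [0.0, 0.0, 1.0]] [ 1.32060812  2.16069628 -0.94948537] [ 0.22786869 -0.31117631  1.85814947]
top [[479.4, 0.0, 255.0], [0.0, 479.4, 193.1], [0.0, 0.0, 1.0]] [ 2.17554882 -2.03777668  0.20890669] [0.00415784 0.55387003 1.43799309]
{'time': 0.1, 'qpos': array([67.25072468, 29.90570527, -2.08370642, 91.66948803,  1.21477388,
       58.505226  , -6.46236117]), 'joint_velocities': array([-0.00833489, -0.13823652, -0.00397763, -0.10052706,  0.03598065,
       -0.04309953, -0.00242488]), 'joint_efforts': array([ 2.64057649e-03, -9.28505445e+01,  1.98388562e+00, -3.70536017e+01,
        1.81762775e-02,  5.34933584e-03,  2.55795641e-05]), 'ee_pos': array([ 0.20055713, -0.59163197,  0.23078965]), 'orientation': array([[ 3.21094080e-01, -3.76676436e-04,  9.47047227e-01],
       [-9.47046755e-01,  9.46528675e-04,  3.21094297e-01],
       [-1.01735601e-03, -9.99999481e-01, -5.28054420e-05]]), 'force': array([-0.09742533,  0.31104739,  0.23332631]), 'ft_torque': array([-0.00315551, -0.01536589,  0.03189033]), 'gripper_width': 0.08563758657416554}
```

View pics/scene0.png

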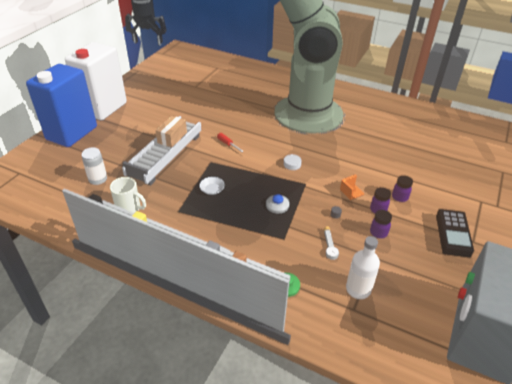

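View pics/top0.png

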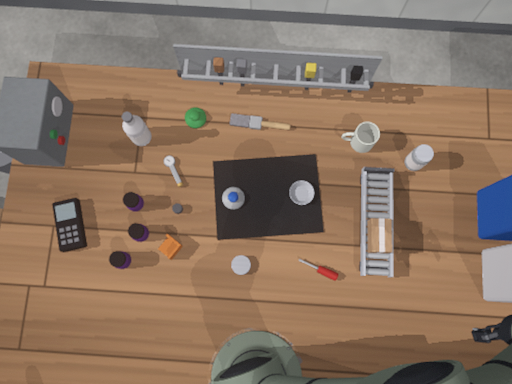

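The top view has robot's base at the bottom, +x up and +y left. The bell is at about (233,197), the dish at (302,192), and the carton on its lane at (380,237). The guard is at (170,247) and the gauge at (173,170). Three jars are at (133,201), (138,232) and (120,260). Next I'll zoom in and measure.

```bash
cat > h.py <<'E'
from rig import bot
import cv2,numpy as np
P={n:bot.camera_params(n) for n in("scene","top")}
def ray(n,uv,z):
    c=P[n];R=cv2.Rodrigues(np.array(c["rvec"]))[0];t=np.array(c["tvec"]).ravel()
    C=-R.T@t; d=R.T@np.linalg.inv(c["intrinsics"])@np.array([uv[0],uv[1],1.0])
    return C+d*(z-C[2])/d[2]
def proj(n,p):
    c=P[n]; return cv2.projectPoints(np.array(p,float).reshape(-1,3),np.array(c["rvec"]),np.array(c["tvec"]),np.array(c["intrinsics"]),None)[0].reshape(-1,2)
def crop(n,src,box,k,out):
    im=cv2.imread(src);x0,y0,x1,y1=box
    cv2.imwrite(out,cv2.resize(im[y0:y1,x0:x1],None,fx=k,fy=k,interpolation=cv2.INTER_CUBIC))
def hsv(src): return cv2.cvtColor(cv2.imread(src),cv2.COLOR_BGR2HSV)
def blobs(m,mn=20):
    m=m.astype(np.uint8)
    for c in cv2.findContours(m,cv2.RETR_EXTERNAL,cv2.CHAIN_APPROX_NONE)[0]:
        if cv2.contourArea(c)>=mn: yield c
E
python3 - <<'E'
from h import *
crop("top","pics/top0.png",(100,140,330,275),3.4,"pics/c1.png")
crop("top","pics/top0.png",(340,155,420,285),4.5,"pics/c2.png")
print(P["top"], [-(cv2.Rodrigues(P[n]["rvec"])[0].T@P[n]["tvec"]) for n in P])
E
```

```text
{'intrinsics': array([[479.35845932,   0.        , 254.98564336],
       [  0.        , 479.35845932, 193.07714117],
       [  0.        ,   0.        ,   1.        ]]), 'rvec': array([ 2.17554882, -2.03777668,  0.20890669]), 'tvec': array([0.00415784, 0.55387003, 1.43799309])} [array([1.52363014, 0.50261819, 1.01360764]), array([0.24518283, 0.01570266, 1.52126666])]
```

View pics/c1.png

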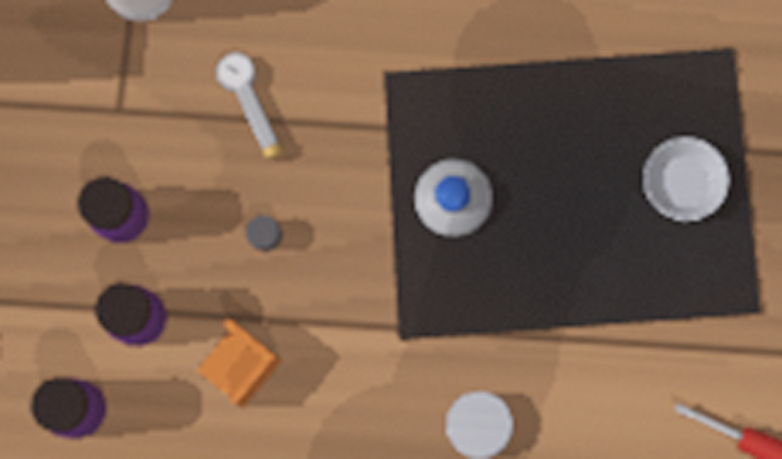

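View pics/c2.png

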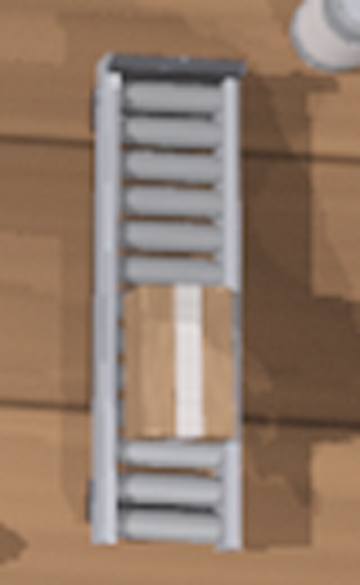

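```bash
python3 - <<'E'
from h import *
H=hsv("pics/top0.png");h,s,v=H[...,0],H[...,1],H[...,2]
def roi(m,b):
    o=np.zeros_like(m,bool);x0,y0,x1,y1=b;o[y0:y1,x0:x1]=m[y0:y1,x0:x1];return o
cent=lambda c:(lambda M:(M['m10']/M['m00'],M['m01']/M['m00']))(cv2.moments(c))
pr=lambda *a:print(*[np.round(x,4) if isinstance(x,np.ndarray) else x for x in a])
# mat
c=max(blobs(roi((v<75)&(s<90),(205,145,330,248))),key=cv2.contourArea)
r=cv2.minAreaRect(cv2.convexHull(c)); bx=cv2.boxPoints(r)
W=np.array([ray("top",p,0.004) for p in bx]); pr("mat corners",W[:,:2].tolist(),"ctr",W.mean(0))
for i in range(4): d=W[(i+1)%4]-W[i]; pr(np.linalg.norm(d),np.degrees(np.arctan2(d[1],d[0])))
# jars: black lid
for c in blobs(roi((v<60),(100,185,160,275)),40):
    e=cv2.minEnclosingCircle(c); p=ray("top",cent(c),0.072); pr("jar",e,cent(c),p,"dist",np.hypot(p[0],p[1]))
c=max(blobs(roi((h>100)&(h<125)&(s>120),(215,185,250,210)),8),key=cv2.contourArea); pr("bell btn",cent(c),ray("top",cent(c),0.037))
c=max(blobs(roi((v>100)&(s<80),(285,175,320,212))),key=cv2.contourArea); pr("dish",cv2.minEnclosingCircle(c),ray("top",cv2.minEnclosingCircle(c)[0],0.022))
c=max(blobs(roi((v>100)&(s<80),(218,182,250,215))),key=cv2.contourArea); pr("bell",cv2.minEnclosingCircle(c),ray("top",cv2.minEnclosingCircle(c)[0],0.015))
# gauge
m=roi((s<75)&(v>120),(160,150,190,190)); c=max(blobs(m),key=cv2.contourArea); pr("gauge",cv2.minAreaRect(c),[ray("top",p,0.01)[:2].tolist() for p in cv2.boxPoints(cv2.minAreaRect(c))])
# guard
m=roi((h<14)&(s>190)&(v>120),(150,225,190,265));
for c in blobs(m): pr("guard",cv2.minAreaRect(c),[ray("top",p,0.006)[:2].tolist() for p in cv2.boxPoints(cv2.minAreaRect(c))],cv2.contourArea(c))
im=cv2.imread("pics/top0.png");cv2.imwrite("pics/c3.png",cv2.resize(im[230:265,150:190],None,fx=14,fy=14,interpolation=cv2.INTER_CUBIC))
s0=cv2.imread("pics/scene0.png");cv2.imwrite("pics/c4.png",cv2.resize(s0[165:265,310:420],None,fx=6,fy=6,interpolation=cv2.INTER_CUBIC))
E
```

```text
mat corners [[0.6605647238003141, 0.18974133670838403], [0.7082015215895652, -0.15446034180886456], [0.452051269896385, -0.18181405123303318], [0.40665971894417674, 0.15090337927378866]] ctr [0.5569 0.0011 0.004 ]
0.3474824599856881 -82.12043698401395
0.2576066320220452 -173.90461233062808
0.3357994661414886 97.76871497573063
0.2568582068548454 8.696699592127526
jar ((117.5, 258.5), 7.905794143676758) (117.45906432748538, 258.6481481481481) [0.3216 0.4394 0.072 ] dist 0.5444677827689048
jar ((136.21717834472656, 230.5404052734375), 7.651318073272705) (136.1149425287356, 230.6907001044932) [0.4092 0.3932 0.072 ] dist 0.5675409209274853
jar ((130.8023223876953, 199.43023681640625), 7.618381500244141) (130.87678767876787, 199.45654565456545) [0.5045 0.4207 0.072 ] dist 0.6568420854338519
bell btn (232.84391534391534, 196.46825396825398) [0.5413 0.1098 0.037 ]
dish ((301.3636474609375, 192.18182373046875), 12.766586303710938) [ 0.5725 -0.1068  0.022 ]
bell ((232.57766723632812, 197.6941680908203), 11.27685546875) [0.5416 0.1117 0.015 ]
gauge ((173.92306518554688, 168.3845977783203), (29.39910888671875, 11.648702621459961), 56.30992889404297) [[0.6548413009225001, 0.3556766856996301], [0.6787920250533924, 0.3262502312118785], [0.6000017942819327, 0.2649911408413522], [0.5765318588601785, 0.2942676975212348]]
```

View pics/c3.png

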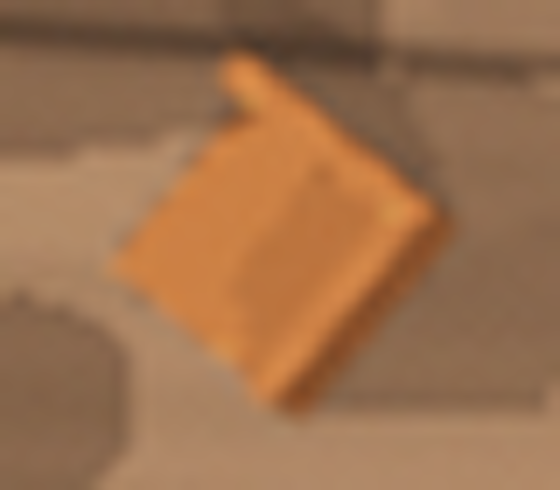

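View pics/c4.png

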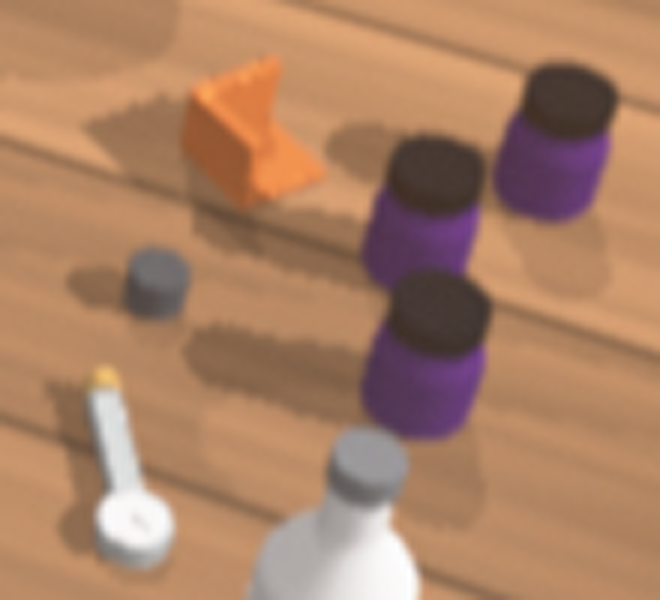

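Jar candidates by lid in the top view: (131,199) is 0.657 m from the base, (136,231) is 0.568 m, and (117,259) is 0.544 m. The farthest one, at (131,199), is the one meant. In the scene crop it is the front jar at crop (435,350), which agrees. Next I'll measure the guard, gauge, lane and carton.

```bash
python3 - <<'E'
from h import *
H=hsv("pics/top0.png");h,s,v=H[...,0],H[...,1],H[...,2]
print("orange hsv",H[248,168],H[250,175]); print("carton",H[237,372],H[237,380])
q=lambda px,py:(150+px/14-.5,230+py/14-.5)
for nm,p,z in(("open",(110,265),.006),("outer",(440,213),.044),("b",(228,55),.044),("a",(262,405),.044),("outer0",(458,225),0),("a0",(300,414),0)):
    print(nm,q(*p),np.round(ray("top",q(*p),z),4))
g=lambda px,py:(100+px/3.4-.5,140+py/3.4-.5)
D=ray("top",g(236,70),.014);T=ray("top",g(272,157),.010);print("dial",D,"tail",T,np.linalg.norm(D-T),np.degrees(np.arctan2(D[1]-T[1],D[0]-T[0])))
u=(D-T)/np.linalg.norm(D-T)
print("gauge origin from dial(-37mm)",D-.037*u,"from tail",T+.055*u)
l=lambda px,py:(340+px/4.5-.5,155+py/4.5-.5)
for nm,p,z in(("railL far",(109,78),.053),("railL near",(104,540),.053),("railR far",(231,78),.053),("railR near",(228,545),.053),
 ("stop L",(107,55),.07),("stop R",(243,60),.07),("stopfaceL",(122,72),.07),("stopfaceR",(232,74),.07),("cFL",(127,283),.1),("cFR",(236,288),.1),("cNL",(124,437),.1),("cNR",(236,438),.1),("bandF",(187,285),.1),("bandN",(189,437),.1)):
    print(nm,np.round(ray("top",l(*p),z),4))
E
```

```text
orange hsv [ 13 170 187] [ 13 168 203]
carton [ 15  92 185] [  0   6 224]
open (157.35714285714286, 248.42857142857142) [0.3651 0.3369 0.006 ]
outer (180.92857142857142, 244.71428571428572) [0.3782 0.2576 0.044 ]
b (165.78571428571428, 233.42857142857142) [0.4099 0.3078 0.044 ]
a (168.21428571428572, 258.42857142857144) [0.3339 0.2924 0.044 ]
outer0 (182.21428571428572, 245.57142857142858) [0.3798 0.2604 0.    ]
a0 (170.92857142857142, 259.07142857142856) [0.3351 0.2919 0.    ]
dial [0.65307675 0.32850084 0.014     ] tail [0.57096146 0.28633955 0.01      ] 0.09239315333484101 27.17778618197632
gauge origin from dial(-37mm) [0.62019265 0.31161682 0.01239815] from tail [0.61984323 0.31143741 0.01238113]
railL far [ 0.6441 -0.2977  0.053 ]
railL near [ 0.3238 -0.3004  0.053 ]
railR far [ 0.6497 -0.383   0.053 ]
railR near [ 0.3259 -0.3834  0.053 ]
stop L [ 0.6559 -0.2924  0.07  ]
stop R [ 0.6584 -0.3866  0.07  ]
stopfaceL [ 0.6444 -0.303   0.07  ]
stopfaceR [ 0.6479 -0.3791  0.07  ]
cFL [ 0.4912 -0.3023  0.1   ]
cFR [ 0.4926 -0.3747  0.1   ]
cNL [ 0.3888 -0.3021  0.1   ]
cNR [ 0.393  -0.3754  0.1   ]
bandF [ 0.4925 -0.3421  0.1   ]
bandN [ 0.3916 -0.3446  0.1   ]
```

```bash
python3 - <<'E'
from h import *
crop("scene","pics/scene0.png",(110,105,220,195),6,"pics/c5.png")
E
```

```text
(no output)
```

View pics/c5.png

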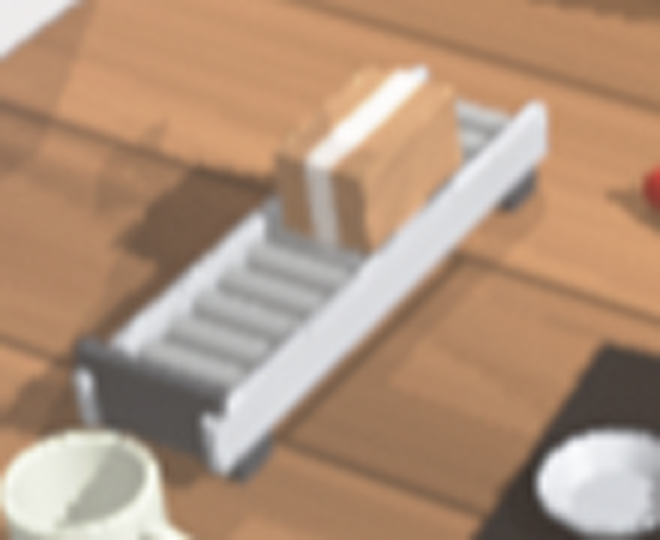

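```bash
cat > plan.py <<'E'
import sys
from h import *
# usage: plan.py "x,y,z,theta,n" ... : equal steps per leg, in tool axes
s=bot.observe();p=np.array(s["ee_pos"]);R=np.array(s["orientation"]);th=np.arctan2(R[1,0],R[0,0])
print("t",round(s["time"],2),"p",np.round(p,4),"th",round(np.degrees(th),2),"tilt",np.round(R[:,1],4),"F",np.round(s["force"],1),"w",round(s["gripper_width"],4))
for a in sys.argv[1:]:
    x,y,z,t,n=map(float,a.split(","));n=int(n);q=np.array([x,y,z]);d=(q-p)/n
    dt=(np.radians(t)-th+np.pi)%(2*np.pi)-np.pi;dt/=n
    print("leg",a,"step %.1fmm %.1fdeg"%(np.linalg.norm(d)*1e3,np.degrees(dt)))
    for i in range(n):
        c,k=np.cos(th),np.sin(th)
        print([round(float(v),4) for v in(c*d[0]+k*d[1],-d[2],-k*d[0]+c*d[1],0,-dt,0)]); th+=dt
    p=q
E
python3 plan.py 0.4415,-0.343,0.17,-89,9
```

```text
t 0.1 p [ 0.2006 -0.5916  0.2308] th -71.27 tilt [-4.e-04  9.e-04 -1.e+00] F [-0.1  0.3  0.2] w 0.0856
leg 0.4415,-0.343,0.17,-89,9 step 39.1mm -2.0deg
[-0.0176, 0.0068, 0.0342, 0.0, 0.0344, 0.0]
[-0.0187, 0.0068, 0.0336, 0.0, 0.0344, 0.0]
[-0.0199, 0.0068, 0.0329, 0.0, 0.0344, 0.0]
[-0.021, 0.0068, 0.0322, 0.0, 0.0344, 0.0]
[-0.0221, 0.0068, 0.0315, 0.0, 0.0344, 0.0]
[-0.0232, 0.0068, 0.0307, 0.0, 0.0344, 0.0]
[-0.0242, 0.0068, 0.0299, 0.0, 0.0344, 0.0]
[-0.0252, 0.0068, 0.0291, 0.0, 0.0344, 0.0]
[-0.0262, 0.0068, 0.0282, 0.0, 0.0344, 0.0]
```

carry_out(increments=[[-0.018, 0.007, 0.034, 0, 0.034, 0, 1], [-0.019, 0.007, 0.034, 0, 0.034, 0, 1], [-0.02, 0.007, 0.033, 0, 0.034, 0, 1], [-0.021, 0.007, 0.032, 0, 0.034, 0, 1], [-0.022, 0.007, 0.032, 0, 0.034, 0, 1], [-0.023, 0.007, 0.031, 0, 0.034, 0, 1], [-0.024, 0.007, 0.03, 0, 0.034, 0, 1], [-0.025, 0.007, 0.029, 0, 0.034, 0, 1], [-0.026, 0.007, 0.028, 0, 0.034, 0, 1], [0, 0, 0, 0, 0, 0, 1]], squeeze=25)

```text
time: 1.1
ee_pos: [0.4494, -0.3338, 0.1624]
orientation: [[0.004, -0.004, 1.0], [-1.0, 0.003, 0.004], [-0.003, -1.0, -0.004]]
force: [-0.5, -0.5, -0.4]
gripper_width: 0.0855
```

```bash
python3 plan.py 0.4415,-0.343,0.12,-89,3 0.4415,-0.343,0.062,-89,4
```

```text
t 1.1 p [ 0.4494 -0.3338  0.1624] th -89.75 tilt [-0.0037  0.0035 -1.    ] F [-0.5 -0.5 -0.4] w 0.0855
leg 0.4415,-0.343,0.12,-89,3 step 14.7mm 0.2deg
[0.003, 0.0141, -0.0027, 0.0, -0.0043, 0.0]
[0.003, 0.0141, -0.0027, 0.0, -0.0043, 0.0]
[0.003, 0.0141, -0.0027, 0.0, -0.0043, 0.0]
leg 0.4415,-0.343,0.062,-89,4 step 14.5mm 0.0deg
[0.0, 0.0145, 0.0, 0.0, -0.0, 0.0]
[0.0, 0.0145, 0.0, 0.0, -0.0, 0.0]
[0.0, 0.0145, 0.0, 0.0, -0.0, 0.0]
[0.0, 0.0145, 0.0, 0.0, -0.0, 0.0]
```

carry_out(increments=[[0.005, 0.005, -0.004, 0, -0.006, 0, 1], [0.004, 0.01, -0.004, 0, -0.006, 0, 1], [0, 0.01, 0, 0, 0, 0, 1], [0, 0, 0, 0, 0, 0, 1]])

```text
time: 1.5
ee_pos: [0.4387, -0.3449, 0.1345]
orientation: [[0.017, -0.006, 1.0], [-1.0, 0.004, 0.017], [-0.004, -1.0, -0.005]]
force: [-0.8, 0.9, 0.1]
gripper_width: 0.0853
```

```bash
python3 plan.py 0.4415,-0.343,0.062,-89,6
```

```text
t 1.5 p [ 0.4387 -0.3449  0.1345] th -89.03 tilt [-0.0056  0.0035 -1.    ] F [-0.8  0.9  0.1] w 0.0853
leg 0.4415,-0.343,0.062,-89,6 step 12.1mm 0.0deg
[-0.0003, 0.0121, 0.0005, 0.0, -0.0001, 0.0]
[-0.0003, 0.0121, 0.0005, 0.0, -0.0001, 0.0]
[-0.0003, 0.0121, 0.0005, 0.0, -0.0001, 0.0]
[-0.0003, 0.0121, 0.0005, 0.0, -0.0001, 0.0]
[-0.0003, 0.0121, 0.0005, 0.0, -0.0001, 0.0]
[-0.0003, 0.0121, 0.0005, 0.0, -0.0001, 0.0]
```

carry_out(increments=[[-0.001, 0.012, 0.001, 0, 0, 0, 1], [-0.001, 0.012, 0.001, 0, 0, 0, 1], [0, 0.012, 0.001, 0, 0, 0, 1], [0, 0.012, 0, 0, 0, 0, 1], [0, 0.012, 0, 0, 0, 0, 1], [0, 0.009, 0, 0, 0, 0, 1], [0, 0.002, 0, 0, 0, 0, 1], [0, 0, 0, 0, 0, 0, 1]])

```text
time: 2.3
ee_pos: [0.4402, -0.3431, 0.056]
orientation: [[0.015, -0.007, 1.0], [-1.0, 0.004, 0.015], [-0.005, -1.0, -0.007]]
force: [1.0, -0.2, -0.6]
gripper_width: 0.0853
```

```bash
python3 plan.py; python3 - <<'E'
from h import *
for n in("scene","top"):
    im=bot.snapshot(n); cv2.imwrite(f"pics/{n}1.png",cv2.cvtColor(im,cv2.COLOR_RGB2BGR))
crop("","pics/scene1.png",(110,85,230,195),6,"pics/d1.png")
E
```

```text
t 2.3 p [ 0.4402 -0.3431  0.056 ] th -89.14 tilt [-0.0071  0.0045 -1.    ] F [ 1.  -0.2 -0.6] w 0.0853
```

View pics/d1.png

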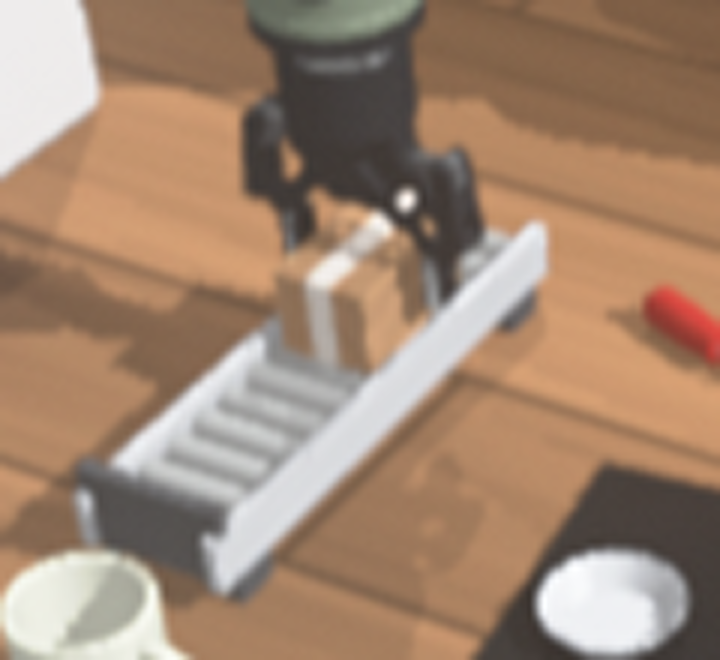

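The fingers straddle the carton at crop (290,230) and (440,280). I'll raise slightly and close.

carry_out(increments=[[0, -0.006, 0, 0, 0, 0, 1], [0, 0, 0, 0, 0, 0, 0.3], [0, 0, 0, 0, 0, 0, -0.2], [0, 0, 0, 0, 0, 0, -0.6], [0, 0, 0, 0, 0, 0, -1], [0, 0, 0, 0, 0, 0, -1], [0, 0, 0, 0, 0, 0, -1], [0, 0, 0, 0, 0, 0, -1]], squeeze=25)

```text
time: 3.2
ee_pos: [0.4409, -0.3437, 0.0645]
orientation: [[0.015, -0.005, 1.0], [-1.0, 0.003, 0.015], [-0.003, -1.0, -0.005]]
force: [0.7, -0.1, 0.6]
gripper_width: 0.0597
```

```bash
python3 plan.py 0.594,-0.3403,0.0605,-89,10
```

```text
t 3.2 p [ 0.4409 -0.3437  0.0645] th -89.15 tilt [-0.0047  0.0028 -1.    ] F [ 0.7 -0.1  0.6] w 0.0597
leg 0.594,-0.3403,0.0605,-89,10 step 15.3mm 0.0deg
[-0.0001, 0.0004, 0.0153, 0.0, -0.0003, 0.0]
[-0.0001, 0.0004, 0.0153, 0.0, -0.0003, 0.0]
[-0.0001, 0.0004, 0.0153, 0.0, -0.0003, 0.0]
[-0.0001, 0.0004, 0.0153, 0.0, -0.0003, 0.0]
[-0.0001, 0.0004, 0.0153, 0.0, -0.0003, 0.0]
[-0.0001, 0.0004, 0.0153, 0.0, -0.0003, 0.0]
[-0.0001, 0.0004, 0.0153, 0.0, -0.0003, 0.0]
[-0.0001, 0.0004, 0.0153, 0.0, -0.0003, 0.0]
[-0.0001, 0.0004, 0.0153, 0.0, -0.0003, 0.0]
[-0.0001, 0.0004, 0.0153, 0.0, -0.0003, 0.0]
```

carry_out(increments=[[0, 0, 0.012, 0, 0, 0, -1], [0, 0, 0.015, 0, 0, 0, -1], [0, 0, 0.015, 0, 0, 0, -1], [0, 0, 0.015, 0, 0, 0, -1], [0, 0, 0.015, 0, 0, 0, -1], [0, 0, 0.015, 0, 0, 0, -1], [0, 0, 0.015, 0, 0, 0, -1], [0, 0, 0.01, 0, 0, 0, -1], [0, 0, 0, 0, 0, 0, -1]])

```text
time: 4.1
ee_pos: [0.5614, -0.342, 0.0646]
orientation: [[0.015, -0.002, 1.0], [-1.0, 0.002, 0.015], [-0.002, -1.0, -0.002]]
force: [0.8, 1.2, 6.6]
gripper_width: 0.0597
```

```bash
python3 plan.py 0.594,-0.3403,0.0625,-89,4
```

```text
t 4.1 p [ 0.5614 -0.342   0.0646] th -89.14 tilt [-0.0023  0.0015 -1.    ] F [0.8 1.2 6.6] w 0.0597
leg 0.594,-0.3403,0.0625,-89,4 step 8.2mm 0.0deg
[-0.0003, 0.0005, 0.0082, 0.0, -0.0006, 0.0]
[-0.0003, 0.0005, 0.0082, 0.0, -0.0006, 0.0]
[-0.0003, 0.0005, 0.0082, 0.0, -0.0006, 0.0]
[-0.0003, 0.0005, 0.0082, 0.0, -0.0006, 0.0]
```

carry_out(increments=[[0, -0.0005, 0.008, 0, 0, 0, -1], [0, 0, 0.008, 0, 0, 0, -1], [0, 0, 0.008, 0, 0, 0, -1], [0, 0, 0.006, 0, 0, 0, -1], [0, 0, 0, 0, 0, 0, -1], [0, 0, 0, 0, 0, 0, -1]])

```text
time: 4.7
ee_pos: [0.5927, -0.3414, 0.0646]
orientation: [[0.015, -0.004, 1.0], [-1.0, 0.002, 0.015], [-0.002, -1.0, -0.004]]
force: [-1.8, 0.6, 1.4]
gripper_width: 0.0598
```

```bash
python3 plan.py; python3 - <<'E'
from h import *
for n in("scene","top"):
    im=bot.snapshot(n); cv2.imwrite(f"pics/{n}2.png",cv2.cvtColor(im,cv2.COLOR_RGB2BGR))
crop("","pics/scene2.png",(110,85,230,195),6,"pics/d2.png")
crop("","pics/top2.png",(330,145,440,275),4.5,"pics/d3.png")
E
```

```text
t 4.7 p [ 0.5927 -0.3414  0.0646] th -89.17 tilt [-0.0038  0.0022 -1.    ] F [-1.8  0.6  1.4] w 0.0598
```

View pics/d2.png

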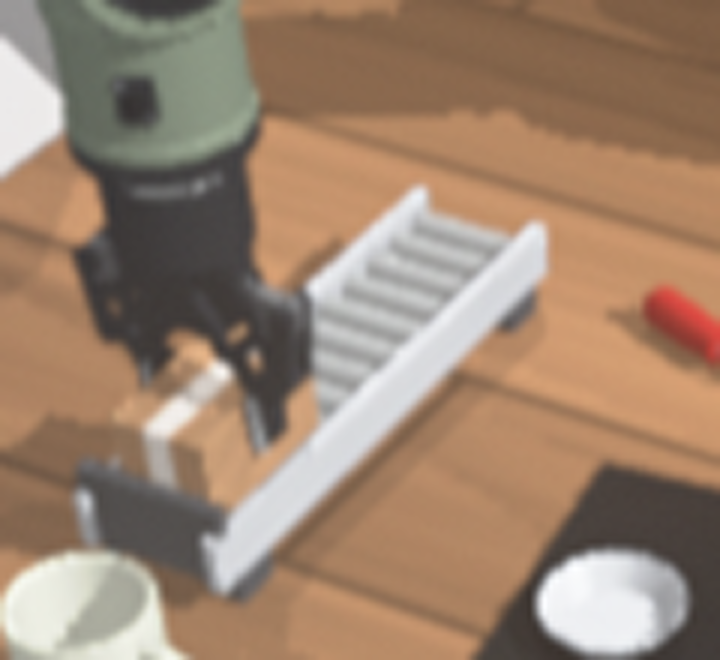

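View pics/d3.png

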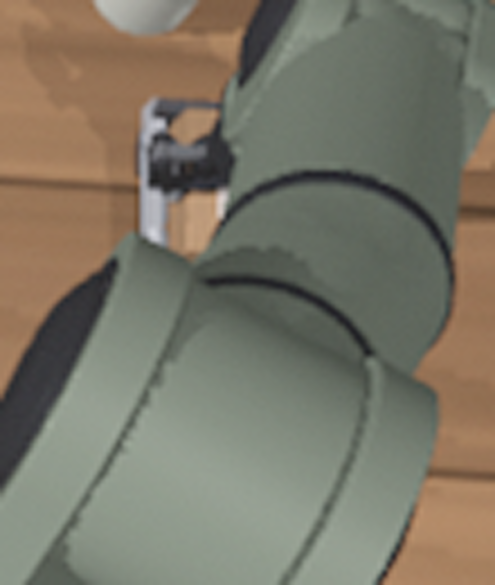

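The carton is nearly at the stop plate at crop (150,500). I'll creep forward until contact.

carry_out(increments=[[0, 0, 0.003, 0, 0, 0, -1], [0, 0, 0.002, 0, 0, 0, -1], [0, 0, 0.002, 0, 0, 0, -1], [0, 0, 0, 0, 0, 0, -1]])

```text
time: 5.2
ee_pos: [0.5962, -0.3415, 0.0647]
orientation: [[0.013, -0.01, 1.0], [-1.0, 0.004, 0.013], [-0.004, -1.0, -0.01]]
force: [0.4, -0.2, 0.8]
gripper_width: 0.0597
```

carry_out(increments=[[0, 0, 0.003, 0, 0, 0, -1], [0, 0, 0.003, 0, 0, 0, -1], [0, 0, 0.003, 0, 0, 0, -1]])

```text
time: 5.5
ee_pos: [0.5968, -0.3414, 0.0645]
orientation: [[0.01, -0.027, 1.0], [-1.0, 0.008, 0.01], [-0.008, -1.0, -0.027]]
force: [-23.9, 8.0, 20.4]
gripper_width: 0.0597
```

```bash
cat >> plan.py <<'E'
y=R[:,1];print("tilt fix (tool rotvec x,z):",np.round(R.T@np.cross(y,[0,0,-1.]),4))
E
python3 plan.py
```

```text
t 5.5 p [ 0.5968 -0.3414  0.0645] th -89.43 tilt [-0.0274  0.0077 -0.9996] F [-23.9   8.   20.4] w 0.0597
tilt fix (tool rotvec x,z): [ 0.0273  0.     -0.008 ]
```

carry_out(increments=[[0, 0, -0.001, 0, 0, 0, -1], [0, 0, 0, 0, 0, 0, -1], [0, 0, 0, 0, 0, 0, -1]])

```text
time: 5.8
ee_pos: [0.5959, -0.3415, 0.0647]
orientation: [[0.01, -0.028, 1.0], [-1.0, 0.008, 0.01], [-0.008, -1.0, -0.027]]
force: [-0.4, 0.6, -0.1]
gripper_width: 0.0596
```

```bash
python3 plan.py
```

```text
t 5.8 p [ 0.5959 -0.3415  0.0647] th -89.44 tilt [-0.0276  0.0077 -0.9996] F [-0.4  0.6 -0.1] w 0.0596
tilt fix (tool rotvec x,z): [ 0.0275 -0.     -0.008 ]
```

carry_out(increments=[[0, -0.01, 0, 0, 0, 0, -1], [0, -0.02, 0, 0, 0, 0, -1], [0, -0.025, 0, 0, 0, 0, -1], [0, -0.025, 0, 0, 0, 0, -1], [0, -0.02, 0, 0, 0, 0, -1], [0, 0, 0, 0, 0, 0, -1]], squeeze=35)

```text
time: 6.4
ee_pos: [0.5992, -0.3423, 0.1701]
orientation: [[0.01, -0.027, 1.0], [-1.0, 0.008, 0.01], [-0.008, -1.0, -0.027]]
force: [1.6, 0.3, -1.6]
gripper_width: 0.0596
```

```bash
python3 plan.py 0.557,0.001,0.15,-82,12
```

```text
t 6.4 p [ 0.5992 -0.3423  0.1701] th -89.43 tilt [-0.0274  0.0076 -0.9996] F [ 1.6  0.3 -1.6] w 0.0596
leg 0.557,0.001,0.15,-82,12 step 28.9mm 0.6deg
[-0.0286, 0.0017, -0.0032, 0.0, -0.0108, 0.0]
[-0.0287, 0.0017, -0.0029, 0.0, -0.0108, 0.0]
[-0.0287, 0.0017, -0.0026, 0.0, -0.0108, 0.0]
[-0.0287, 0.0017, -0.0023, 0.0, -0.0108, 0.0]
[-0.0288, 0.0017, -0.002, 0.0, -0.0108, 0.0]
[-0.0288, 0.0017, -0.0017, 0.0, -0.0108, 0.0]
[-0.0288, 0.0017, -0.0014, 0.0, -0.0108, 0.0]
[-0.0288, 0.0017, -0.0011, 0.0, -0.0108, 0.0]
[-0.0288, 0.0017, -0.0007, 0.0, -0.0108, 0.0]
[-0.0288, 0.0017, -0.0004, 0.0, -0.0108, 0.0]
[-0.0288, 0.0017, -0.0001, 0.0, -0.0108, 0.0]
[-0.0288, 0.0017, 0.0002, 0.0, -0.0108, 0.0]
tilt fix (tool rotvec x,z): [ 0.0273  0.     -0.0079]
```

carry_out(increments=[[-0.02, 0, -0.003, 0, -0.011, 0, -1], [-0.028, 0, -0.003, 0, -0.011, 0, -1], [-0.029, 0, -0.003, 0, -0.011, 0, -1], [-0.029, 0, -0.002, 0, -0.011, 0, -1], [-0.029, 0, -0.002, 0, -0.011, 0, -1], [-0.029, 0, -0.002, 0, -0.011, 0, -1], [-0.029, 0, -0.002, 0, -0.011, 0, -1], [-0.029, 0, -0.002, 0, -0.011, 0, -1], [-0.029, 0, -0.001, 0, -0.011, 0, -1], [-0.029, 0, 0, 0, -0.011, 0, -1], [-0.024, 0, 0, 0, -0.011, 0, -1], [-0.012, 0, 0, 0, 0, 0, -1]])

```text
time: 7.6
ee_pos: [0.5525, -0.0184, 0.168]
orientation: [[0.132, -0.032, 0.991], [-0.991, 0.007, 0.132], [-0.011, -0.999, -0.031]]
force: [0.0, -0.2, -2.6]
gripper_width: 0.0596
```

```bash
python3 plan.py 0.557,0.001,0.10,-82,4
```

```text
t 7.6 p [ 0.5525 -0.0184  0.168 ] th -82.42 tilt [-0.032   0.0069 -0.9995] F [ 0.  -0.2 -2.6] w 0.0596
leg 0.557,0.001,0.10,-82,4 step 17.7mm 0.1deg
[-0.0047, 0.017, 0.0018, 0.0, -0.0018, 0.0]
[-0.0046, 0.017, 0.0018, 0.0, -0.0018, 0.0]
[-0.0046, 0.017, 0.0018, 0.0, -0.0018, 0.0]
[-0.0046, 0.017, 0.0018, 0.0, -0.0018, 0.0]
tilt fix (tool rotvec x,z): [ 0.0309 -0.     -0.0111]
```

carry_out(increments=[[-0.004, 0.01, 0.003, 0, -0.002, 0, -1], [-0.005, 0.02, 0.003, 0, -0.002, 0, -1], [-0.004, 0.02, 0.003, 0, -0.002, 0, -1], [-0.003, 0.015, 0.002, 0, 0, 0, -1], [0, 0, 0, 0, 0, 0, -1]])

```text
time: 8.1
ee_pos: [0.5599, -0.0026, 0.0975]
orientation: [[0.136, -0.032, 0.99], [-0.991, 0.005, 0.136], [-0.01, -0.999, -0.031]]
force: [-0.2, -0.3, -2.5]
gripper_width: 0.0594
```

```bash
python3 plan.py 0.557,0.001,0.04,-82,4;python3 - <<'E'
from h import *
for n in("scene",):
    im=bot.snapshot(n); cv2.imwrite(f"pics/{n}3.png",cv2.cvtColor(im,cv2.COLOR_RGB2BGR))
crop("","pics/scene3.png",(170,110,310,240),5,"pics/d4.png")
E
```

```text
t 8.1 p [ 0.5599 -0.0026  0.0975] th -82.2 tilt [-0.0321  0.0053 -0.9995] F [-0.2 -0.3 -2.5] w 0.0594
leg 0.557,0.001,0.04,-82,4 step 14.4mm 0.0deg
[-0.001, 0.0144, -0.0006, 0.0, -0.0009, 0.0]
[-0.001, 0.0144, -0.0006, 0.0, -0.0009, 0.0]
[-0.001, 0.0144, -0.0006, 0.0, -0.0009, 0.0]
[-0.001, 0.0144, -0.0006, 0.0, -0.0009, 0.0]
tilt fix (tool rotvec x,z): [ 0.0311 -0.     -0.0096]
```

View pics/d4.png

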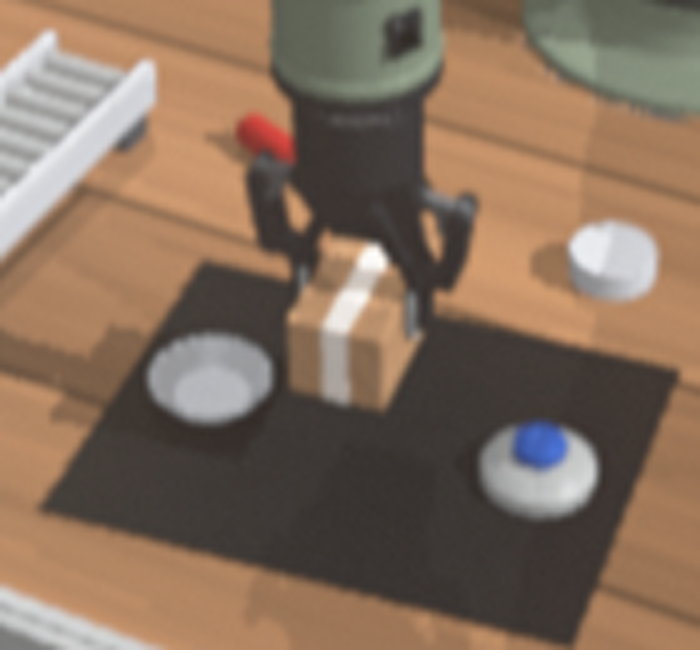

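The carton hangs level between the dish at crop (210,375) and the bell at (540,460), so I'll lower it.

carry_out(increments=[[-0.001, 0.01, 0, 0, 0, 0, -1], [-0.001, 0.015, 0, 0, 0, 0, -1], [-0.001, 0.015, 0, 0, 0, 0, -1], [-0.001, 0.01, 0, 0, 0, 0, -1], [0, 0.006, 0, 0, 0, 0, -1], [0, 0, 0, 0, 0, 0, -1]])

```text
time: 8.75
ee_pos: [0.5598, -0.0021, 0.0412]
orientation: [[0.131, -0.027, 0.991], [-0.991, 0.004, 0.131], [-0.008, -1.0, -0.026]]
force: [0.0, -0.4, -1.4]
gripper_width: 0.0593
```

```bash
python3 plan.py 0.557,0.001,0.024,-82,4
```

```text
t 8.75 p [ 0.5598 -0.0021  0.0412] th -82.47 tilt [-0.0269  0.0041 -0.9996] F [ 0.  -0.4 -1.4] w 0.0593
leg 0.557,0.001,0.024,-82,4 step 4.4mm 0.1deg
[-0.0009, 0.0043, -0.0006, 0.0, -0.002, 0.0]
[-0.0009, 0.0043, -0.0006, 0.0, -0.002, 0.0]
[-0.0009, 0.0043, -0.0006, 0.0, -0.002, 0.0]
[-0.0009, 0.0043, -0.0006, 0.0, -0.002, 0.0]
tilt fix (tool rotvec x,z): [ 0.0261  0.     -0.0076]
```

carry_out(increments=[[-0.002, 0.004, -0.001, 0, -0.002, 0, -1], [-0.002, 0.004, -0.001, 0, -0.002, 0, -1], [-0.001, 0.004, -0.001, 0, -0.002, 0, -1], [0, 0.003, 0, 0, 0, 0, -1], [0, 0.001, 0, 0, 0, 0, -1], [0, 0, 0, 0, 0, 0, -1]])

```text
time: 9.35
ee_pos: [0.5563, 0.0029, 0.0254]
orientation: [[0.138, -0.025, 0.99], [-0.99, 0.004, 0.138], [-0.008, -1.0, -0.024]]
force: [0.5, -0.6, -2.5]
gripper_width: 0.0596
```

```bash
python3 plan.py 0.557,0.001,0.024,-82,1
```

```text
t 9.35 p [0.5563 0.0029 0.0254] th -82.09 tilt [-0.0246  0.0042 -0.9997] F [ 0.5 -0.6 -2.5] w 0.0596
leg 0.557,0.001,0.024,-82,1 step 2.5mm 0.1deg
[0.002, 0.0014, 0.0004, 0.0, -0.0015, 0.0]
tilt fix (tool rotvec x,z): [ 0.0238 -0.     -0.0076]
```

carry_out(increments=[[0.0015, 0.0015, 0, 0, 0, 0, -1], [0, 0.0005, 0, 0, 0, 0, -1], [0, 0, 0, 0, 0, 0, -1]])

```text
time: 9.65
ee_pos: [0.5567, 0.0011, 0.0237]
orientation: [[0.137, -0.024, 0.99], [-0.99, 0.004, 0.137], [-0.007, -1.0, -0.023]]
force: [-0.5, 0.7, -0.6]
gripper_width: 0.0596
```

carry_out(increments=[[0, 0, 0, 0, 0, 0, 0.2], [0, 0, 0, 0, 0, 0, 0.8], [0, 0, 0, 0, 0, 0, 0.8], [0, 0, 0, 0, 0, 0, 0.8], [0, -0.01, 0, 0, 0, 0, 0.8], [0, -0.02, 0, 0, 0, 0, 0.8], [0, -0.03, 0, 0, 0, 0, 0.8], [0, -0.03, 0, 0, 0, 0, 0.8], [0, -0.03, 0, 0, 0, 0, 0.8], [0, -0.02, 0, 0, 0, 0, 0.8]])

```text
time: 10.65
ee_pos: [0.559, 0.0006, 0.17]
orientation: [[0.138, -0.027, 0.99], [-0.99, 0.004, 0.138], [-0.008, -1.0, -0.026]]
force: [0.2, -0.4, 0.0]
gripper_width: 0.0769
```

```bash
python3 plan.py 0.3536,0.283,0.16,56,18
```

```text
t 10.65 p [0.559  0.0006 0.17  ] th -82.09 tilt [-0.0269  0.0042 -0.9996] F [ 0.2 -0.4  0. ] w 0.0769
leg 0.3536,0.283,0.16,56,18 step 19.4mm 7.7deg
[-0.0171, 0.0006, -0.0091, 0.0, -0.1339, 0.0]
[-0.0182, 0.0006, -0.0068, 0.0, -0.1339, 0.0]
[-0.0189, 0.0006, -0.0043, 0.0, -0.1339, 0.0]
[-0.0193, 0.0006, -0.0017, 0.0, -0.1339, 0.0]
[-0.0194, 0.0006, 0.0009, 0.0, -0.1339, 0.0]
[-0.0191, 0.0006, 0.0034, 0.0, -0.1339, 0.0]
[-0.0185, 0.0006, 0.006, 0.0, -0.1339, 0.0]
[-0.0175, 0.0006, 0.0084, 0.0, -0.1339, 0.0]
[-0.0162, 0.0006, 0.0106, 0.0, -0.1339, 0.0]
[-0.0147, 0.0006, 0.0127, 0.0, -0.1339, 0.0]
[-0.0128, 0.0006, 0.0146, 0.0, -0.1339, 0.0]
[-0.0108, 0.0006, 0.0161, 0.0, -0.1339, 0.0]
[-0.0085, 0.0006, 0.0174, 0.0, -0.1339, 0.0]
[-0.0061, 0.0006, 0.0184, 0.0, -0.1339, 0.0]
[-0.0036, 0.0006, 0.0191, 0.0, -0.1339, 0.0]
[-0.001, 0.0006, 0.0194, 0.0, -0.1339, 0.0]
[0.0016, 0.0006, 0.0193, 0.0, -0.1339, 0.0]
[0.0041, 0.0006, 0.019, 0.0, -0.1339, 0.0]
tilt fix (tool rotvec x,z): [ 0.0261 -0.     -0.0079]
```

carry_out(increments=[[0, 0, 0, 0.026, 0, -0.008, 1], [-0.017, 0, -0.009, 0, -0.134, 0, 1], [-0.018, 0, -0.007, 0, -0.134, 0, 1], [-0.019, 0, -0.004, 0, -0.134, 0, 1], [-0.019, 0, -0.002, 0, -0.134, 0, 1], [-0.019, 0, 0.001, 0, -0.134, 0, 1], [-0.019, 0, 0.003, 0, -0.134, 0, 1], [-0.018, 0, 0.006, 0, -0.134, 0, 1], [-0.017, 0, 0.008, 0, -0.134, 0, 1], [-0.016, 0, 0.011, 0, -0.134, 0, 1], [-0.015, 0, 0.013, 0, -0.134, 0, 1], [-0.013, 0, 0.015, 0, -0.134, 0, 1]])

```text
time: 11.85
ee_pos: [0.4293, 0.1723, 0.182]
orientation: [[0.995, 0.018, -0.093], [0.093, -0.003, 0.996], [0.018, -1.0, -0.005]]
force: [0.9, 0.9, -0.7]
gripper_width: 0.0852
```

```bash
python3 plan.py 0.3536,0.283,0.13,56,9
```

```text
t 11.85 p [0.4293 0.1723 0.182 ] th 5.36 tilt [ 0.0182 -0.0034 -0.9998] F [ 0.9  0.9 -0.7] w 0.0852
leg 0.3536,0.283,0.13,56,9 step 16.0mm 5.6deg
[-0.0072, 0.0058, 0.013, 0.0, -0.0982, 0.0]
[-0.0059, 0.0058, 0.0137, 0.0, -0.0982, 0.0]
[-0.0045, 0.0058, 0.0142, 0.0, -0.0982, 0.0]
[-0.0031, 0.0058, 0.0146, 0.0, -0.0982, 0.0]
[-0.0017, 0.0058, 0.0148, 0.0, -0.0982, 0.0]
[-0.0002, 0.0058, 0.0149, 0.0, -0.0982, 0.0]
[0.0012, 0.0058, 0.0148, 0.0, -0.0982, 0.0]
[0.0027, 0.0058, 0.0147, 0.0, -0.0982, 0.0]
[0.0041, 0.0058, 0.0143, 0.0, -0.0982, 0.0]
tilt fix (tool rotvec x,z): [0.0051 0.     0.0178]
```

carry_out(increments=[[-0.007, 0.006, 0.013, 0, -0.098, 0, 1], [-0.006, 0.006, 0.014, 0, -0.098, 0, 1], [-0.005, 0.006, 0.014, 0, -0.098, 0, 1], [-0.003, 0.006, 0.015, 0, -0.098, 0, 1], [-0.002, 0.006, 0.015, 0, -0.098, 0, 1], [0, 0.006, 0.015, 0, -0.098, 0, 1], [0.001, 0.006, 0.015, 0, -0.098, 0, 1], [0.003, 0.006, 0.015, 0, -0.098, 0, 1], [0, 0, 0, 0, 0, 0, 1], [0, 0, 0, 0, 0, 0, 1]])

```text
time: 12.85
ee_pos: [0.3589, 0.2746, 0.1375]
orientation: [[0.61, 0.03, -0.792], [0.792, -0.006, 0.61], [0.014, -1.0, -0.027]]
force: [0.3, -0.4, 1.3]
gripper_width: 0.0853
```

```bash
python3 plan.py 0.3536,0.283,0.08,56,4; python3 - <<'E'
from h import *
for n in("scene","top"):
    im=bot.snapshot(n); cv2.imwrite(f"pics/{n}4.png",cv2.cvtColor(im,cv2.COLOR_RGB2BGR))
E
```

```text
t 12.85 p [0.3589 0.2746 0.1375] th 52.41 tilt [ 0.0298 -0.0055 -0.9995] F [ 0.3 -0.4  1.3] w 0.0853
leg 0.3536,0.283,0.08,56,4 step 14.6mm 0.9deg
[0.0009, 0.0144, 0.0023, 0.0, -0.0157, 0.0]
[0.0009, 0.0144, 0.0023, 0.0, -0.0157, 0.0]
[0.0009, 0.0144, 0.0023, 0.0, -0.0157, 0.0]
[0.001, 0.0144, 0.0023, 0.0, -0.0157, 0.0]
tilt fix (tool rotvec x,z): [ 0.027  -0.      0.0138]
```

View pics/top4.png

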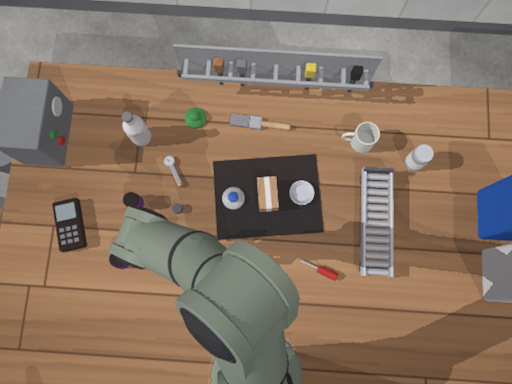

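View pics/scene4.png

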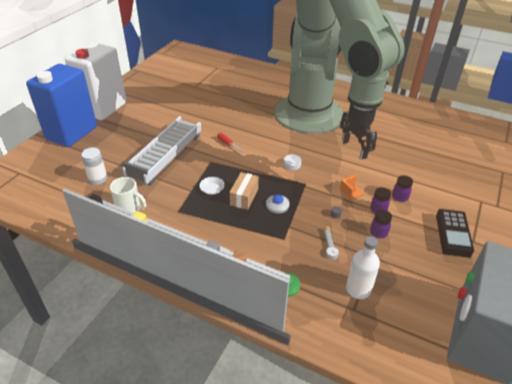

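The carton stands between the bell and dish, at top view (267,194). I'll measure it accurately.

```bash
cat > carton.py <<'E'
import sys
from h import *
f=sys.argv[1]
H=hsv(f);h,s,v=[H[...,i].astype(int) for i in range(3)]
b=(252,170,285,216);S=np.zeros(h.shape,bool);S[b[1]:b[3],b[0]:b[2]]=1
c=max(blobs(S&(v>110)),key=cv2.contourArea);r=cv2.minAreaRect(c);
B=np.array([ray("top",p,.059) for p in cv2.boxPoints(r)]);print("carton ctr",np.round(B.mean(0),4),[np.round(np.linalg.norm(B[i]-B[i-1]),4) for i in (1,2)],[round(float(np.degrees(np.arctan2(*(B[i]-B[i-1])[1::-1]))),1) for i in(1,2)])
w=max(blobs(S&(v>170)&(s<50),8),key=cv2.contourArea);B=np.array([ray("top",p,.059) for p in cv2.boxPoints(cv2.minAreaRect(w))]);print("band ctr",np.round(B.mean(0),4),[round(float(np.degrees(np.arctan2(*(B[i]-B[i-1])[1::-1]))),1) for i in(1,2)])
E
python3 carton.py pics/top4.png; python3 -c "
from h import *
crop('','pics/top4.png',(210,150,325,242),6,'pics/d5.png')"
```

```text
carton ctr [0.5537 0.0018 0.059 ] [np.float64(0.0631), np.float64(0.1118)] [-81.8, -172.5]
band ctr [0.5569 0.0019 0.059 ] [-81.8, -172.3]
```

View pics/d5.png

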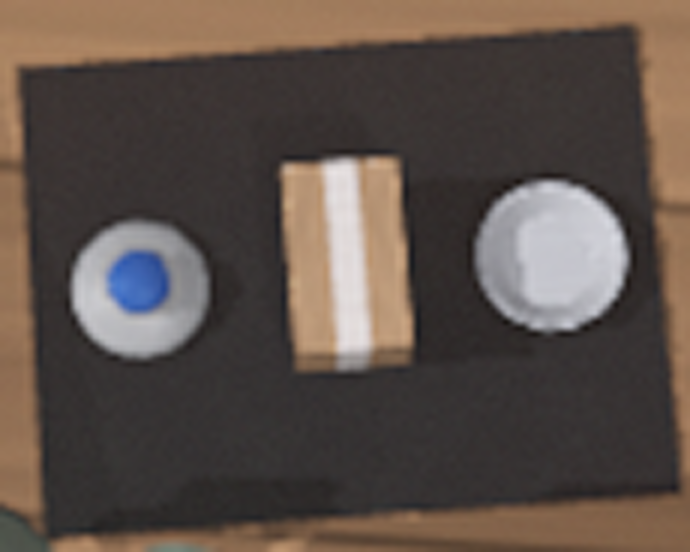

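The carton is centred and square to the mat (centre ≈ (0.557, 0.002), yaw ≈ 8°). Next is the guard.

carry_out(increments=[[0.001, 0.01, 0.003, 0.027, -0.03, 0.014, 1], [0.001, 0.014, 0.003, 0, -0.02, 0, 1], [0.001, 0.012, 0.002, 0, -0.01, 0, 1], [0, 0, 0, 0, 0, 0, 1]])

```text
time: 13.35
ee_pos: [0.3572, 0.2797, 0.1018]
orientation: [[0.568, 0.003, -0.823], [0.823, -0.001, 0.568], [0.001, -1.0, -0.003]]
force: [-0.3, -1.2, 0.1]
gripper_width: 0.085
```

```bash
python3 plan.py 0.3536,0.283,0.07,56,3; python3 - <<'E'
from h import *
for n in("scene","top"):
    im=bot.snapshot(n); cv2.imwrite(f"pics/{n}5.png",cv2.cvtColor(im,cv2.COLOR_RGB2BGR))
crop("","pics/scene5.png",(310,110,420,210),6,"pics/d6.png")
E
```

```text
t 13.35 p [0.3572 0.2797 0.1018] th 55.38 tilt [ 2.6e-03 -6.0e-04 -1.0e+00] F [-0.3 -1.2  0.1] w 0.085
leg 0.3536,0.283,0.07,56,3 step 10.7mm 0.2deg
[0.0002, 0.0106, 0.0016, 0.0, -0.0036, 0.0]
[0.0002, 0.0106, 0.0016, 0.0, -0.0036, 0.0]
[0.0002, 0.0106, 0.0016, 0.0, -0.0036, 0.0]
tilt fix (tool rotvec x,z): [ 0.0025 -0.      0.001 ]
```

View pics/d6.png

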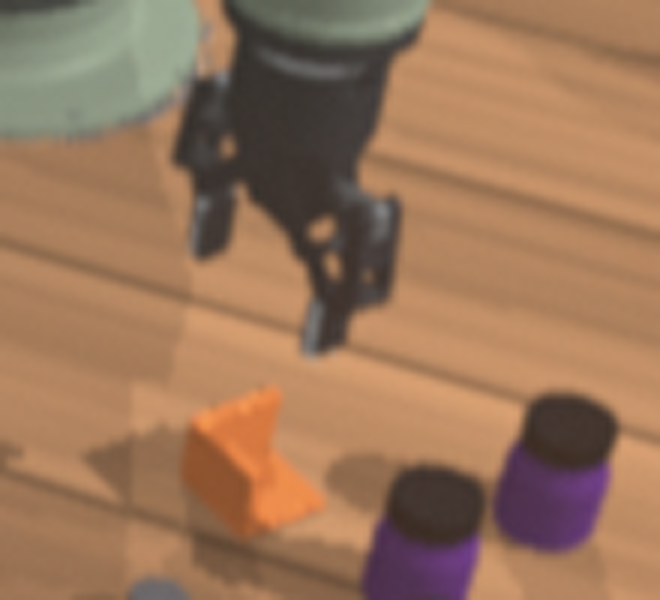

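carry_out(increments=[[0, 0.01, 0.002, 0.002, -0.005, 0, 1], [0, 0.015, 0.002, 0, -0.005, 0, 1], [0, 0.015, 0.001, 0, 0, 0, 1], [0, 0.015, 0, 0, 0, 0, 1], [0, 0.012, 0, 0, 0, 0, 1], [0, 0, 0, 0, 0, 0, 1]])

```text
time: 14.05
ee_pos: [0.3545, 0.2835, 0.0337]
orientation: [[0.561, 0.005, -0.828], [0.828, 0.003, 0.561], [0.006, -1.0, -0.002]]
force: [-0.6, -0.4, 0.5]
gripper_width: 0.0857
```

```bash
python3 plan.py 0.3536,0.283,0.015,56,2; python3 - <<'E'
from h import *
for n in("scene",):
    im=bot.snapshot(n); cv2.imwrite(f"pics/{n}6.png",cv2.cvtColor(im,cv2.COLOR_RGB2BGR))
crop("","pics/scene6.png",(310,110,420,210),6,"pics/d7.png")
E
```

```text
t 14.05 p [0.3545 0.2835 0.0337] th 55.85 tilt [ 0.0052  0.0033 -1.    ] F [-0.6 -0.4  0.5] w 0.0857
leg 0.3536,0.283,0.015,56,2 step 9.4mm 0.1deg
[-0.0005, 0.0093, 0.0002, 0.0, -0.0013, 0.0]
[-0.0005, 0.0093, 0.0002, 0.0, -0.0013, 0.0]
tilt fix (tool rotvec x,z): [ 0.0025 -0.      0.0056]
```

View pics/d7.png

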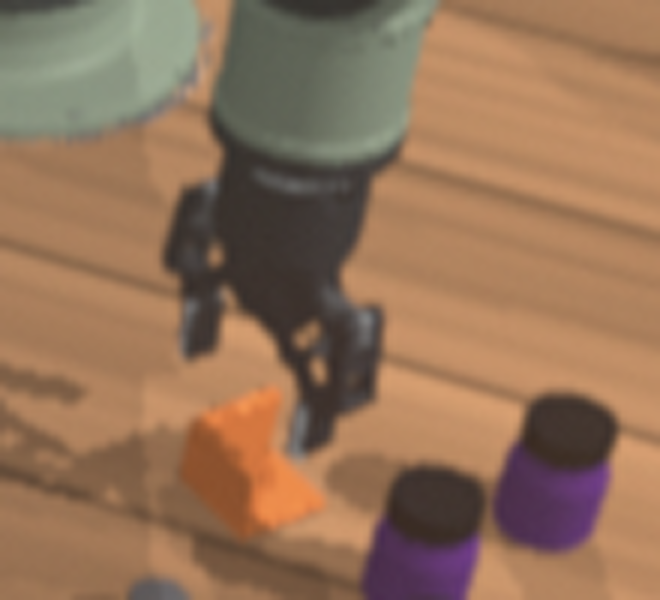

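The fingers straddle the far wall at crop (240,430) as intended. I'll lower the last bit and close.

carry_out(increments=[[0, 0.009, 0, 0, 0, 0, 1], [0, 0.007, 0, 0, 0, 0, 1], [0, 0.001, 0, 0, 0, 0, 1], [0, 0, 0, 0, 0, 0, 0.3], [0, 0, 0, 0, 0, 0, -0.2], [0, 0, 0, 0, 0, 0, -0.6], [0, 0, 0, 0, 0, 0, -1], [0, 0, 0, 0, 0, 0, -1], [0, 0, 0, 0, 0, 0, -1], [0, 0, 0, 0, 0, 0, -1], [0, 0, 0, 0, 0, 0, -1]], squeeze=30)

```text
time: 15.2
ee_pos: [0.3559, 0.2843, 0.0179]
orientation: [[0.562, 0.008, -0.827], [0.827, 0.005, 0.562], [0.009, -1.0, -0.004]]
force: [-0.1, 0.0, 0.4]
gripper_width: 0.0072
```

```bash
python3 plan.py; python3 - <<'E'
from h import *
for n in("scene",):
    im=bot.snapshot(n); cv2.imwrite(f"pics/{n}7.png",cv2.cvtColor(im,cv2.COLOR_RGB2BGR))
crop("","pics/scene7.png",(310,110,420,210),6,"pics/d8.png")
E
```

```text
t 15.2 p [0.3559 0.2843 0.0179] th 55.79 tilt [ 0.0082  0.0055 -1.    ] F [-0.1  0.   0.4] w 0.0072
tilt fix (tool rotvec x,z): [ 0.0037 -0.      0.0092]
```

View pics/d8.png

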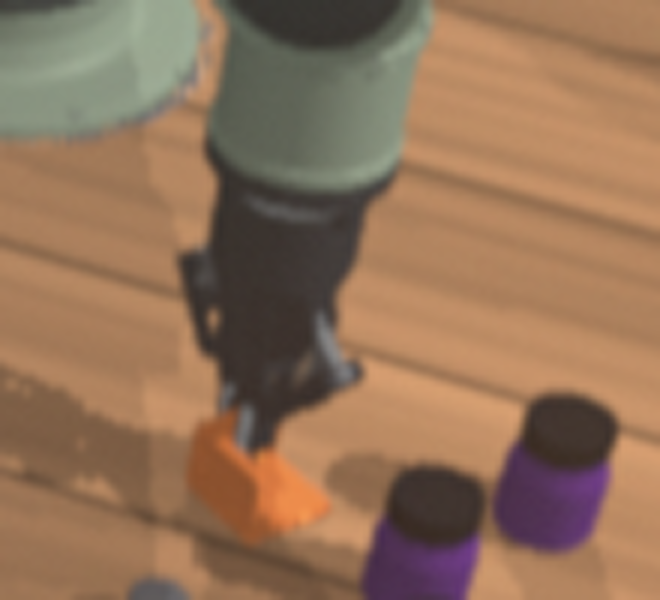

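carry_out(increments=[[0, -0.01, 0, 0, 0, 0, -1], [0, -0.02, 0, 0, 0, 0, -1], [0, -0.03, 0, 0, 0, 0, -1], [0, -0.03, 0, 0, 0, 0, -1], [0, -0.03, 0, 0, 0, 0, -1], [0, -0.015, 0, 0, 0, 0, -1], [0, 0, 0, 0, 0, 0, -1]])

```text
time: 15.95
ee_pos: [0.3529, 0.2834, 0.1612]
orientation: [[0.56, 0.006, -0.829], [0.829, 0.004, 0.56], [0.007, -1.0, -0.003]]
force: [0.8, 0.3, -0.5]
gripper_width: 0.0078
```

```bash
python3 plan.py 0.533,0.0033,0.15,8,12
```

```text
t 15.95 p [0.3529 0.2834 0.1612] th 55.97 tilt [ 0.0059  0.0042 -1.    ] F [ 0.8  0.3 -0.5] w 0.0078
leg 0.533,0.0033,0.15,8,12 step 27.8mm -4.0deg
[-0.0109, 0.0009, -0.0255, 0.0, 0.0698, 0.0]
[-0.0091, 0.0009, -0.0262, 0.0, 0.0698, 0.0]
[-0.0073, 0.0009, -0.0268, 0.0, 0.0698, 0.0]
[-0.0054, 0.0009, -0.0272, 0.0, 0.0698, 0.0]
[-0.0035, 0.0009, -0.0275, 0.0, 0.0698, 0.0]
[-0.0016, 0.0009, -0.0277, 0.0, 0.0698, 0.0]
[0.0004, 0.0009, -0.0277, 0.0, 0.0698, 0.0]
[0.0023, 0.0009, -0.0277, 0.0, 0.0698, 0.0]
[0.0042, 0.0009, -0.0274, 0.0, 0.0698, 0.0]
[0.0061, 0.0009, -0.0271, 0.0, 0.0698, 0.0]
[0.008, 0.0009, -0.0266, 0.0, 0.0698, 0.0]
[0.0098, 0.0009, -0.0259, 0.0, 0.0698, 0.0]
tilt fix (tool rotvec x,z): [0.0025 0.     0.0067]
```

carry_out(increments=[[-0.011, 0, -0.025, 0, 0.07, 0, -1], [-0.009, 0, -0.026, 0, 0.07, 0, -1], [-0.007, 0, -0.027, 0, 0.07, 0, -1], [-0.005, 0, -0.027, 0, 0.07, 0, -1], [-0.004, 0, -0.028, 0, 0.07, 0, -1], [-0.002, 0, -0.028, 0, 0.07, 0, -1], [0, 0, -0.028, 0, 0.07, 0, -1], [0.002, 0, -0.028, 0, 0.07, 0, -1], [0.004, 0, -0.027, 0, 0.07, 0, -1], [0.006, 0, -0.022, 0, 0.07, 0, -1], [0.006, 0, -0.012, 0, 0.06, 0, -1], [0, 0, 0, 0, 0, 0, -1]])

```text
time: 17.15
ee_pos: [0.509, 0.0324, 0.1579]
orientation: [[0.983, -0.0, -0.186], [0.186, 0.004, 0.983], [0.001, -1.0, 0.004]]
force: [-0.6, 0.2, 0.3]
gripper_width: 0.0075
```

```bash
python3 plan.py 0.533,0.0033,0.12,8,5
```

```text
t 17.15 p [0.509  0.0324 0.1579] th 10.72 tilt [-2.0e-04  4.2e-03 -1.0e+00] F [-0.6  0.2  0.3] w 0.0075
leg 0.533,0.0033,0.12,8,5 step 10.7mm -0.5deg
[0.0036, 0.0076, -0.0066, 0.0, 0.0095, 0.0]
[0.0037, 0.0076, -0.0066, 0.0, 0.0095, 0.0]
[0.0038, 0.0076, -0.0065, 0.0, 0.0095, 0.0]
[0.0038, 0.0076, -0.0065, 0.0, 0.0095, 0.0]
[0.0039, 0.0076, -0.0065, 0.0, 0.0095, 0.0]
tilt fix (tool rotvec x,z): [-0.0041  0.      0.0005]
```

carry_out(increments=[[0.004, 0.007, -0.007, 0, 0.01, 0, -1], [0.004, 0.008, -0.007, 0, 0.01, 0, -1], [0.004, 0.008, -0.007, 0, 0.01, 0, -1], [0.004, 0.007, -0.006, 0, 0.01, 0, -1], [0.004, 0.007, -0.006, 0, 0.01, 0, -1], [0, 0, 0, 0, 0, 0, -1], [0, 0, 0, 0, 0, 0, -1]])

```text
time: 17.85
ee_pos: [0.5351, 0.0041, 0.1162]
orientation: [[0.99, -0.003, -0.138], [0.138, 0.005, 0.99], [-0.002, -1.0, 0.006]]
force: [0.2, -0.4, 0.2]
gripper_width: 0.0074
```

```bash
python3 plan.py 0.533,0.0033,0.09,8,4; python3 - <<'E'
from h import *
for n in("scene","top"):
    im=bot.snapshot(n); cv2.imwrite(f"pics/{n}8.png",cv2.cvtColor(im,cv2.COLOR_RGB2BGR))
crop("","pics/scene8.png",(190,110,310,230),5,"pics/d9.png")
E
```

```text
t 17.85 p [0.5351 0.0041 0.1162] th 7.96 tilt [-0.0026  0.0053 -1.    ] F [ 0.2 -0.4  0.2] w 0.0074
leg 0.533,0.0033,0.09,8,4 step 6.6mm 0.0deg
[-0.0005, 0.0065, -0.0001, 0.0, -0.0002, 0.0]
[-0.0005, 0.0065, -0.0001, 0.0, -0.0002, 0.0]
[-0.0005, 0.0065, -0.0001, 0.0, -0.0002, 0.0]
[-0.0005, 0.0065, -0.0001, 0.0, -0.0002, 0.0]
tilt fix (tool rotvec x,z): [-0.0056  0.     -0.0019]
```

View pics/d9.png

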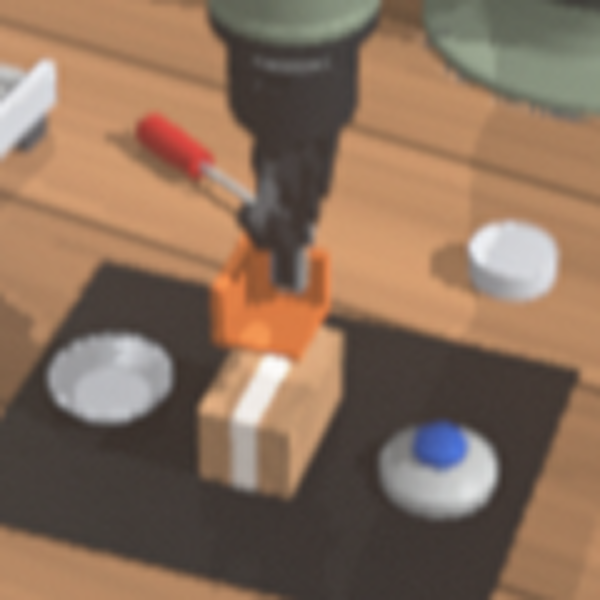

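View pics/top8.png

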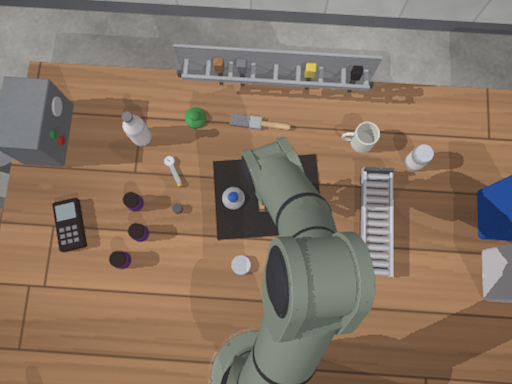

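```bash
python3 - <<'E'
from h import *
t=np.radians(8);ex=np.array([np.cos(t),np.sin(t),0]);ey=np.array([-np.sin(t),np.cos(t),0])
G=np.array([.5596,.0025,.0983])
for sx,sy in((1,1),(1,-1)):
    for z in(0,.006): 
        p=proj("scene",G+.028*(sx*ex+sy*ey)+[0,0,z])[0]; print(sx,sy,z,np.round((p+.5-[190,110])*5))
im=cv2.imread("pics/scene8.png");cv2.imwrite("pics/d10.png",cv2.resize(im[150:190,225:265],None,fx=14,fy=14,interpolation=cv2.INTER_CUBIC))
E
```

```text
1 1 0 [298. 364.]
1 1 0.006 [298. 356.]
1 -1 0 [210. 343.]
1 -1 0.006 [210. 335.]
```

View pics/d10.png

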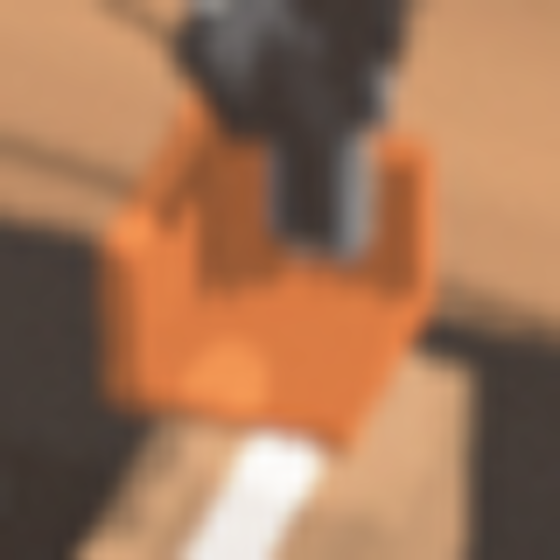

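The held guard's lower corners in the scene view, (233,179) and (249,182), match the prediction within 1 px. I'll lower it onto the carton.

carry_out(increments=[[-0.001, 0.008, 0, 0, 0, 0, -1], [-0.001, 0.01, 0, 0, 0, 0, -1], [0, 0.009, 0, 0, 0, 0, -1], [0, 0.006, 0, 0, 0, 0, -1], [0, 0, 0, 0, 0, 0, -1]])

```text
time: 18.45
ee_pos: [0.5325, 0.0046, 0.0809]
orientation: [[0.99, -0.002, -0.14], [0.14, 0.005, 0.99], [-0.001, -1.0, 0.005]]
force: [-0.2, -0.2, -1.2]
gripper_width: 0.0073
```

```bash
python3 plan.py 0.533,0.0033,0.077,8,2
```

```text
t 18.45 p [0.5325 0.0046 0.0809] th 8.03 tilt [-0.0017  0.0053 -1.    ] F [-0.2 -0.2 -1.2] w 0.0073
leg 0.533,0.0033,0.077,8,2 step 2.1mm -0.0deg
[0.0001, 0.002, -0.0007, 0.0, 0.0003, 0.0]
[0.0001, 0.002, -0.0007, 0.0, 0.0003, 0.0]
tilt fix (tool rotvec x,z): [-0.0055 -0.     -0.0009]
```

carry_out(increments=[[0, 0.002, -0.001, 0, 0, 0, -1], [0, 0.002, 0, 0, 0, 0, -1], [0, 0, 0, 0, 0, 0, -1]])

```text
time: 18.75
ee_pos: [0.5328, 0.0037, 0.0768]
orientation: [[0.99, -0.002, -0.14], [0.14, 0.005, 0.99], [-0.001, -1.0, 0.005]]
force: [-0.7, 0.5, 0.5]
gripper_width: 0.0077
```

carry_out(increments=[[0, 0, 0, 0, 0, 0, -0.5], [0, 0, 0, 0, 0, 0, -0.2], [0, 0, 0, 0, 0, 0, 0], [0, 0, 0, 0, 0, 0, 0], [0, -0.008, 0, 0, 0, 0, 0], [0, -0.02, 0, 0, 0, 0, 0], [0, -0.025, 0, 0, 0, 0, 0], [0, -0.025, 0, 0, 0, 0, 0], [0, -0.025, 0, 0, 0, 0, 0], [0, -0.01, 0, 0, 0, 0, 0]])

```text
time: 19.75
ee_pos: [0.5323, 0.0033, 0.1956]
orientation: [[0.99, -0.003, -0.141], [0.141, 0.006, 0.99], [-0.002, -1.0, 0.006]]
force: [0.2, 1.1, -0.2]
gripper_width: 0.0428
```

```bash
python3 plan.py 0.62,0.3115,0.16,-63,14; python3 - <<'E'
from h import *
for n in("scene","top"):
    im=bot.snapshot(n); cv2.imwrite(f"pics/{n}9.png",cv2.cvtColor(im,cv2.COLOR_RGB2BGR))
crop("","pics/scene9.png",(190,110,310,230),5,"pics/d11.png")
E
```

```text
t 19.75 p [0.5323 0.0033 0.1956] th 8.09 tilt [-0.0029  0.0057 -1.    ] F [ 0.2  1.1 -0.2] w 0.0428
leg 0.62,0.3115,0.16,-63,14 step 23.0mm -5.1deg
[0.0093, 0.0025, 0.0209, 0.0, 0.0886, 0.0]
[0.0074, 0.0025, 0.0217, 0.0, 0.0886, 0.0]
[0.0055, 0.0025, 0.0222, 0.0, 0.0886, 0.0]
[0.0035, 0.0025, 0.0226, 0.0, 0.0886, 0.0]
[0.0015, 0.0025, 0.0228, 0.0, 0.0886, 0.0]
[-0.0006, 0.0025, 0.0229, 0.0, 0.0886, 0.0]
[-0.0026, 0.0025, 0.0227, 0.0, 0.0886, 0.0]
[-0.0046, 0.0025, 0.0224, 0.0, 0.0886, 0.0]
[-0.0066, 0.0025, 0.0219, 0.0, 0.0886, 0.0]
[-0.0085, 0.0025, 0.0213, 0.0, 0.0886, 0.0]
[-0.0103, 0.0025, 0.0204, 0.0, 0.0886, 0.0]
[-0.0121, 0.0025, 0.0194, 0.0, 0.0886, 0.0]
[-0.0138, 0.0025, 0.0183, 0.0, 0.0886, 0.0]
[-0.0153, 0.0025, 0.017, 0.0, 0.0886, 0.0]
tilt fix (tool rotvec x,z): [-0.0061  0.     -0.0021]
```

View pics/d11.png

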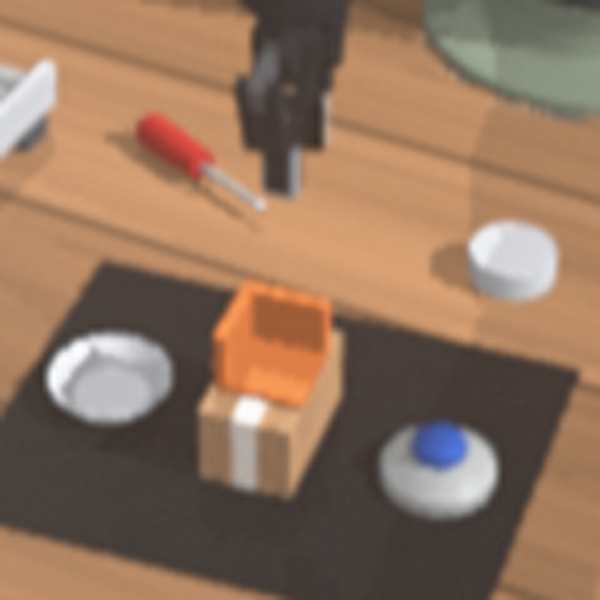

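The guard sits squarely on the carton. Next is the jar at (0.5045, 0.4207), with the jaws across at 98°.

```bash
python3 plan.py 0.5045,0.4207,0.16,98,14 | head -20; python3 -c "
from h import *
crop('','pics/top9.png',(95,175,215,280),6,'pics/d12.png')"
```

```text
t 19.85 p [0.5323 0.0032 0.1946] th 8.07 tilt [-0.0031  0.0056 -1.    ] F [ 0.2  0.7 -0. ] w 0.0426
leg 0.5045,0.4207,0.16,98,14 step 30.0mm 6.4deg
[0.0022, 0.0025, 0.0298, 0.0, -0.1121, 0.0]
[0.0055, 0.0025, 0.0294, 0.0, -0.1121, 0.0]
[0.0088, 0.0025, 0.0286, 0.0, -0.1121, 0.0]
[0.0119, 0.0025, 0.0274, 0.0, -0.1121, 0.0]
[0.0149, 0.0025, 0.0259, 0.0, -0.1121, 0.0]
[0.0177, 0.0025, 0.0241, 0.0, -0.1121, 0.0]
[0.0203, 0.0025, 0.0219, 0.0, -0.1121, 0.0]
[0.0226, 0.0025, 0.0195, 0.0, -0.1121, 0.0]
[0.0247, 0.0025, 0.0169, 0.0, -0.1121, 0.0]
[0.0264, 0.0025, 0.014, 0.0, -0.1121, 0.0]
[0.0278, 0.0025, 0.011, 0.0, -0.1121, 0.0]
[0.0289, 0.0025, 0.0078, 0.0, -0.1121, 0.0]
[0.0295, 0.0025, 0.0045, 0.0, -0.1121, 0.0]
[0.0299, 0.0025, 0.0012, 0.0, -0.1121, 0.0]
tilt fix (tool rotvec x,z): [-0.006  -0.     -0.0023]
```

View pics/d12.png

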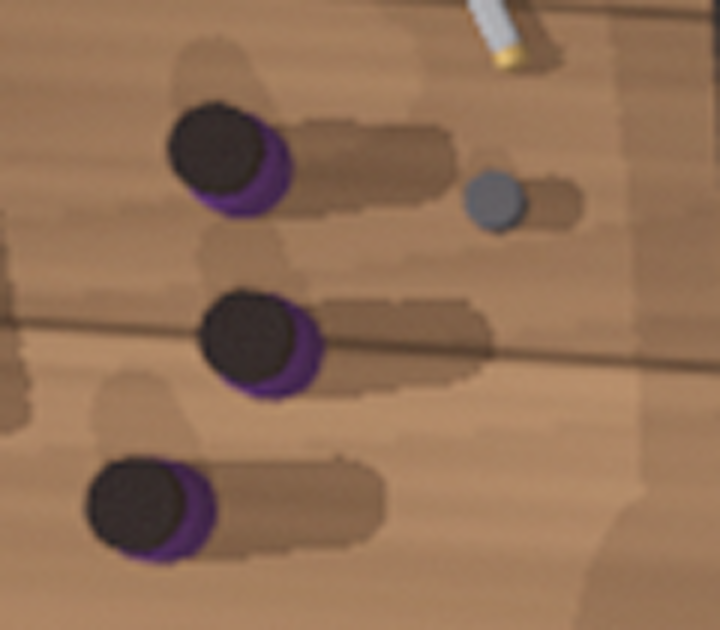

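The enlarged crop shows three jars, with lids at top view (131,199), (136,231) and (117,259). The one at (131,199) is farthest from the base (0.657 m), so I'm going for it.

carry_out(increments=[[0.002, 0, 0.025, 0, -0.112, 0, 1], [0.006, 0, 0.029, 0, -0.112, 0, 1], [0.009, 0, 0.029, 0, -0.112, 0, 1], [0.012, 0, 0.027, 0, -0.112, 0, 1], [0.015, 0, 0.026, 0, -0.112, 0, 1], [0.018, 0.002, 0.024, 0, -0.112, 0, 1], [0.02, 0.003, 0.022, 0, -0.112, 0, 1], [0.023, 0.003, 0.02, 0, -0.112, 0, 1], [0.025, 0.003, 0.017, 0, -0.112, 0, 1], [0.026, 0.003, 0.014, 0, -0.112, 0, 1], [0.028, 0.003, 0.011, 0, -0.112, 0, 1], [0.027, 0.003, 0.008, 0, -0.112, 0, 1]])

```text
time: 21.05
ee_pos: [0.4968, 0.3615, 0.1628]
orientation: [[0.041, -0.017, -0.999], [0.999, -0.0, 0.041], [-0.001, -1.0, 0.017]]
force: [0.5, 0.5, 0.9]
gripper_width: 0.0856
```

```bash
python3 plan.py 0.5045,0.4207,0.15,98,5
```

```text
t 21.05 p [0.4968 0.3615 0.1628] th 87.66 tilt [-1.660e-02 -5.000e-04 -9.999e-01] F [0.5 0.5 0.9] w 0.0856
leg 0.5045,0.4207,0.15,98,5 step 12.2mm 2.1deg
[0.0119, 0.0026, -0.001, 0.0, -0.0361, 0.0]
[0.0119, 0.0026, -0.0015, 0.0, -0.0361, 0.0]
[0.0118, 0.0026, -0.0019, 0.0, -0.0361, 0.0]
[0.0117, 0.0026, -0.0023, 0.0, -0.0361, 0.0]
[0.0116, 0.0026, -0.0028, 0.0, -0.0361, 0.0]
tilt fix (tool rotvec x,z): [-0.0166 -0.     -0.0012]
```

carry_out(increments=[[0.011, 0.003, -0.001, -0.01, -0.036, 0, 1], [0.012, 0.003, -0.001, -0.007, -0.036, 0, 1], [0.012, 0.003, -0.002, 0, -0.036, 0, 1], [0.012, 0.003, -0.002, 0, -0.036, 0, 1], [0.01, 0.001, -0.003, 0, -0.03, 0, 1], [0, 0, 0, 0, 0, 0, 1], [0, 0, 0, 0, 0, 0, 1]])

```text
time: 21.75
ee_pos: [0.5025, 0.4234, 0.1446]
orientation: [[-0.147, -0.003, -0.989], [0.989, -0.003, -0.147], [-0.002, -1.0, 0.004]]
force: [0.9, -0.7, 0.6]
gripper_width: 0.0851
```

```bash
python3 plan.py 0.5045,0.4207,0.11,98,3; python3 - <<'E'
from h import *
for n in("scene","top"):
    im=bot.snapshot(n); cv2.imwrite(f"pics/{n}10.png",cv2.cvtColor(im,cv2.COLOR_RGB2BGR))
crop("","pics/scene10.png",(320,120,440,240),5,"pics/d13.png")
E
```

```text
t 21.75 p [0.5025 0.4234 0.1446] th 98.44 tilt [-0.0033 -0.0025 -1.    ] F [ 0.9 -0.7  0.6] w 0.0851
leg 0.5045,0.4207,0.11,98,3 step 11.6mm -0.1deg
[-0.001, 0.0115, -0.0005, 0.0, 0.0026, 0.0]
[-0.001, 0.0115, -0.0005, 0.0, 0.0026, 0.0]
[-0.001, 0.0115, -0.0005, 0.0, 0.0026, 0.0]
tilt fix (tool rotvec x,z): [-0.0037 -0.     -0.002 ]
```

View pics/d13.png

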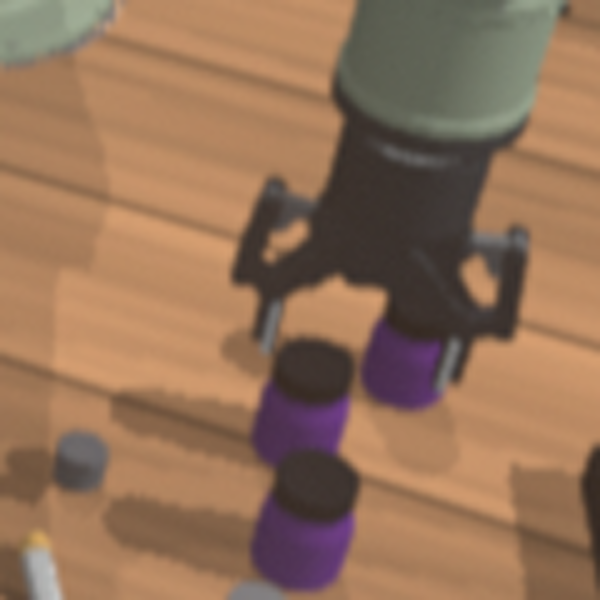

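View pics/top10.png

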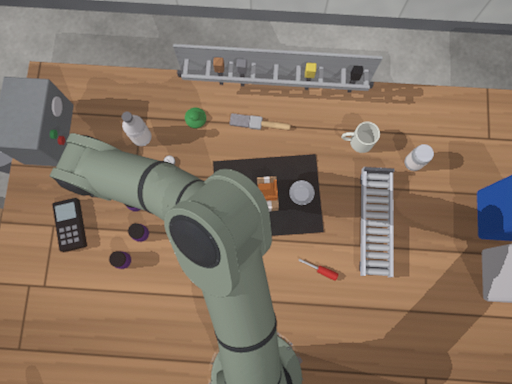

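```bash
python3 - <<'E'
from h import *
print(proj("scene",[.5045,.4207,.072]), proj("scene",[.5025,.4234,.158]))
H=hsv("pics/scene0.png");v=H[...,2]
S=np.zeros(v.shape,bool);S[205:226,370:396]=1
for c in blobs(S&(v<80),20):
    e=cv2.fitEllipse(c);print(e,ray("scene",e[0],.066))
E
```

```text
[[382.02338987 214.20977036]] [[389.48117501 191.83537897]]
((382.0902404785156, 217.03128051757812), (14.390819549560547, 15.794034004211426), 109.90248107910156) [0.50919619 0.42337624 0.066     ]
```

carry_out(increments=[[-0.001, 0.01, -0.001, 0, 0, 0, 1], [-0.001, 0.015, -0.002, 0, 0, 0, 1], [0, 0.015, -0.001, 0, 0, 0, 1], [0, 0, 0, 0, 0, 0, 1]])

```text
time: 22.25
ee_pos: [0.5077, 0.4196, 0.1012]
orientation: [[-0.144, -0.002, -0.99], [0.99, -0.004, -0.144], [-0.003, -1.0, 0.003]]
force: [-0.4, 0.1, 0.1]
gripper_width: 0.0851
```

```bash
python3 plan.py 0.506,0.4215,0.022,98,6; python3 - <<'E'
from h import *
for n in("scene",):
    im=bot.snapshot(n); cv2.imwrite(f"pics/{n}11.png",cv2.cvtColor(im,cv2.COLOR_RGB2BGR))
crop("","pics/scene11.png",(320,120,440,240),5,"pics/d14.png")
E
```

```text
t 22.25 p [0.5077 0.4196 0.1012] th 98.28 tilt [-0.0024 -0.0037 -1.    ] F [-0.4  0.1  0.1] w 0.0851
leg 0.506,0.4215,0.022,98,6 step 13.2mm -0.0deg
[0.0004, 0.0132, 0.0002, 0.0, 0.0008, 0.0]
[0.0004, 0.0132, 0.0002, 0.0, 0.0008, 0.0]
[0.0004, 0.0132, 0.0002, 0.0, 0.0008, 0.0]
[0.0004, 0.0132, 0.0002, 0.0, 0.0008, 0.0]
[0.0004, 0.0132, 0.0002, 0.0, 0.0008, 0.0]
[0.0004, 0.0132, 0.0002, 0.0, 0.0008, 0.0]
tilt fix (tool rotvec x,z): [-0.0029 -0.     -0.0033]
```

View pics/d14.png

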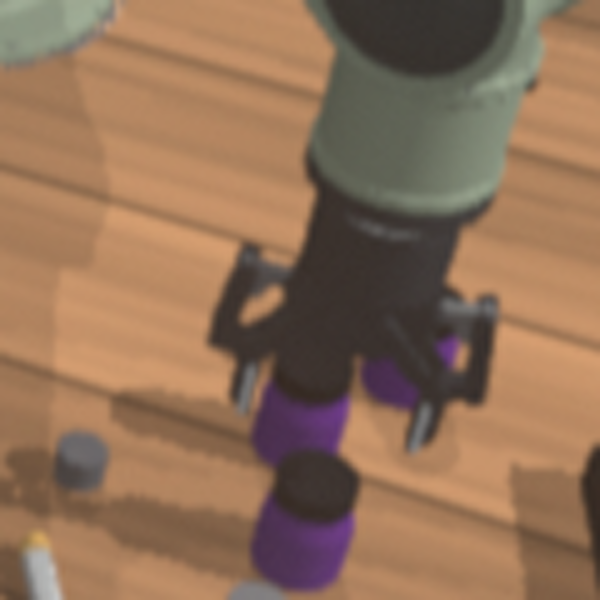

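carry_out(increments=[[0, 0.01, 0, 0, 0, 0, 1], [0.001, 0.013, 0, 0, 0, 0, 1], [0, 0.013, 0, 0, 0, 0, 1], [0, 0, 0, 0, 0, 0, 1]])

```text
time: 22.7
ee_pos: [0.5075, 0.4212, 0.0632]
orientation: [[-0.144, -0.002, -0.99], [0.99, -0.003, -0.144], [-0.002, -1.0, 0.002]]
force: [0.4, -0.5, 0.0]
gripper_width: 0.0856
```

```bash
python3 plan.py 0.506,0.4215,0.022,98,6; python3 - <<'E'
from h import *
for n in("scene",):
    im=bot.snapshot(n); cv2.imwrite(f"pics/{n}12.png",cv2.cvtColor(im,cv2.COLOR_RGB2BGR))
crop("","pics/scene12.png",(320,120,440,240),5,"pics/d15.png")
E
```

```text
t 22.7 p [0.5075 0.4212 0.0632] th 98.3 tilt [-0.0018 -0.0026 -1.    ] F [ 0.4 -0.5  0. ] w 0.0856
leg 0.506,0.4215,0.022,98,6 step 6.9mm -0.0deg
[0.0001, 0.0069, 0.0002, 0.0, 0.0009, 0.0]
[0.0001, 0.0069, 0.0002, 0.0, 0.0009, 0.0]
[0.0001, 0.0069, 0.0002, 0.0, 0.0009, 0.0]
[0.0001, 0.0069, 0.0002, 0.0, 0.0009, 0.0]
[0.0001, 0.0069, 0.0002, 0.0, 0.0009, 0.0]
[0.0001, 0.0069, 0.0002, 0.0, 0.0009, 0.0]
tilt fix (tool rotvec x,z): [-0.0022  0.     -0.0023]
```

View pics/d15.png

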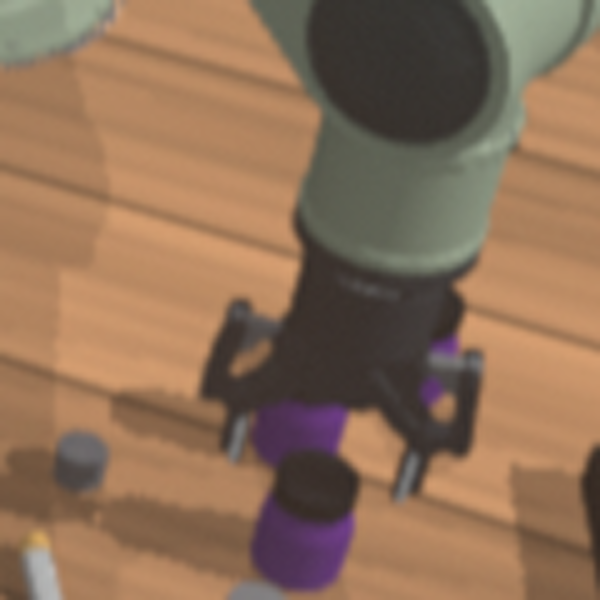

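The fingertips at crop (233,455) and (402,495) are centred on the jar's lid at (316,483). I'll go down and grip.

carry_out(increments=[[0, 0.007, 0, 0, 0, 0, 1], [0, 0.009, 0.001, 0, 0, 0, 1], [0, 0.009, 0, 0, 0, 0, 1], [0, 0.009, 0, 0, 0, 0, 1], [0, 0.004, 0, 0, 0, 0, 1], [0, 0, 0, 0, 0, 0, 1]])

```text
time: 23.35
ee_pos: [0.5067, 0.4217, 0.0232]
orientation: [[-0.144, -0.001, -0.99], [0.99, -0.001, -0.144], [-0.001, -1.0, 0.001]]
force: [-0.4, 0.3, 0.1]
gripper_width: 0.0851
```

carry_out(increments=[[0, 0, 0, 0, 0, 0, 0.6], [0, 0, 0, 0, 0, 0, 0.3], [0, 0, 0, 0, 0, 0, 0], [0, 0, 0, 0, 0, 0, -0.5], [0, 0, 0, 0, 0, 0, -1], [0, 0, 0, 0, 0, 0, -1], [0, 0, 0, 0, 0, 0, -1]], squeeze=35)

```text
time: 24.05
ee_pos: [0.507, 0.4219, 0.024]
orientation: [[-0.144, -0.0, -0.99], [0.99, -0.001, -0.144], [-0.001, -1.0, 0.0]]
force: [-0.2, -0.4, -3.1]
gripper_width: 0.0522
```

```bash
python3 plan.py; python3 - <<'E'
from h import *
for n in("scene",):
    im=bot.snapshot(n); cv2.imwrite(f"pics/{n}13.png",cv2.cvtColor(im,cv2.COLOR_RGB2BGR))
crop("","pics/scene13.png",(320,120,440,240),5,"pics/d16.png")
E
```

```text
t 24.05 p [0.507  0.4219 0.024 ] th 98.29 tilt [-1.e-04 -8.e-04 -1.e+00] F [-0.2 -0.4 -3.1] w 0.0522
tilt fix (tool rotvec x,z): [-0.0002 -0.     -0.0008]
```

View pics/d16.png

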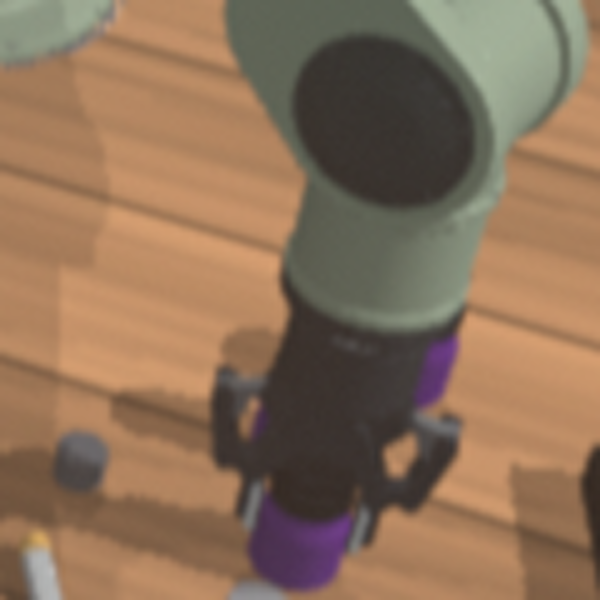

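carry_out(increments=[[0, -0.005, 0, 0, 0, 0, -1], [0, -0.012, 0, 0, 0, 0, -1], [0, -0.02, 0, 0, 0, 0, -1], [0, -0.025, 0, 0, 0, 0, -1], [0, -0.025, 0, 0, 0, 0, -1], [0, -0.015, 0, 0, 0, 0, -1], [0, 0, 0, 0, 0, 0, -1]])

```text
time: 24.8
ee_pos: [0.5069, 0.4228, 0.1368]
orientation: [[-0.145, 0.002, -0.989], [0.989, 0.001, -0.145], [0.001, -1.0, -0.002]]
force: [0.1, 0.4, -2.5]
gripper_width: 0.0519
```

```bash
python3 plan.py 0.4426,0.096,0.12,98,14; python3 - <<'E'
from h import *
for n in("scene",):
    im=bot.snapshot(n); cv2.imwrite(f"pics/{n}14.png",cv2.cvtColor(im,cv2.COLOR_RGB2BGR))
crop("","pics/scene14.png",(320,100,440,220),5,"pics/d17.png")
E
```

```text
t 24.8 p [0.5069 0.4228 0.1368] th 98.34 tilt [ 0.0017  0.0013 -1.    ] F [ 0.1  0.4 -2.5] w 0.0519
leg 0.4426,0.096,0.12,98,14 step 23.8mm -0.0deg
[-0.0224, 0.0012, 0.0079, 0.0, 0.0004, 0.0]
[-0.0224, 0.0012, 0.0079, 0.0, 0.0004, 0.0]
[-0.0224, 0.0012, 0.0079, 0.0, 0.0004, 0.0]
[-0.0224, 0.0012, 0.0079, 0.0, 0.0004, 0.0]
[-0.0224, 0.0012, 0.0079, 0.0, 0.0004, 0.0]
[-0.0224, 0.0012, 0.0079, 0.0, 0.0004, 0.0]
[-0.0224, 0.0012, 0.0079, 0.0, 0.0004, 0.0]
[-0.0225, 0.0012, 0.0079, 0.0, 0.0004, 0.0]
[-0.0225, 0.0012, 0.0079, 0.0, 0.0004, 0.0]
[-0.0225, 0.0012, 0.0078, 0.0, 0.0004, 0.0]
[-0.0225, 0.0012, 0.0078, 0.0, 0.0004, 0.0]
[-0.0225, 0.0012, 0.0078, 0.0, 0.0004, 0.0]
[-0.0225, 0.0012, 0.0078, 0.0, 0.0004, 0.0]
[-0.0225, 0.0012, 0.0078, 0.0, 0.0004, 0.0]
tilt fix (tool rotvec x,z): [0.0018 0.     0.001 ]
```

View pics/d17.png

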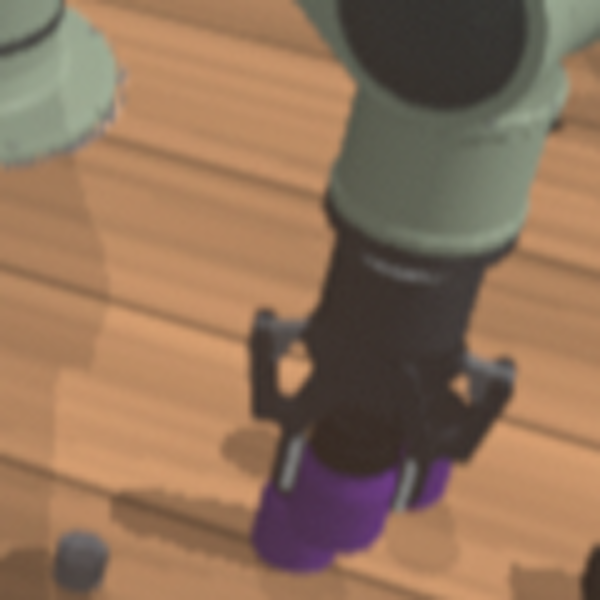

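The jar is held upright at crop (350,490), in front of the other jars. I'll carry it over.

carry_out(increments=[[-0.015, 0, 0.005, 0, 0, 0, -1], [-0.022, 0, 0.008, 0, 0, 0, -1], [-0.022, 0, 0.008, 0, 0, 0, -1], [-0.022, 0, 0.008, 0, 0, 0, -1], [-0.022, 0, 0.008, 0, 0, 0, -1], [-0.022, 0, 0.008, 0, 0, 0, -1], [-0.022, 0, 0.008, 0, 0, 0, -1], [-0.022, 0, 0.008, 0, 0, 0, -1], [-0.022, 0, 0.008, 0, 0, 0, -1], [-0.022, 0, 0.008, 0, 0, 0, -1], [-0.022, 0, 0.008, 0, 0, 0, -1], [-0.022, 0, 0.008, 0, 0, 0, -1]])

```text
time: 26.05
ee_pos: [0.4441, 0.1436, 0.1255]
orientation: [[-0.149, -0.014, -0.989], [0.989, -0.004, -0.149], [-0.002, -1.0, 0.014]]
force: [0.6, 0.1, -2.4]
gripper_width: 0.0522
```

```bash
python3 plan.py 0.4426,0.096,0.12,98,4
```

```text
t 26.05 p [0.4441 0.1436 0.1255] th 98.59 tilt [-0.0135 -0.0038 -0.9999] F [ 0.6  0.1 -2.4] w 0.0522
leg 0.4426,0.096,0.12,98,4 step 12.0mm -0.1deg
[-0.0117, 0.0014, 0.0021, 0.0, 0.0026, 0.0]
[-0.0117, 0.0014, 0.0021, 0.0, 0.0026, 0.0]
[-0.0117, 0.0014, 0.0021, 0.0, 0.0026, 0.0]
[-0.0117, 0.0014, 0.002, 0.0, 0.0026, 0.0]
tilt fix (tool rotvec x,z): [-0.0139  0.     -0.0018]
```

carry_out(increments=[[-0.012, 0, 0.002, -0.007, 0.003, 0, -1], [-0.012, 0, 0.002, -0.007, 0.003, -0.002, -1], [-0.012, 0, 0.002, 0, 0.003, 0, -1], [-0.008, 0, 0.002, 0, 0, 0, -1], [0, 0, 0, 0, 0, 0, -1], [0, 0, 0, 0, 0, 0, -1]])

```text
time: 26.65
ee_pos: [0.4415, 0.0947, 0.1237]
orientation: [[-0.137, -0.002, -0.991], [0.991, -0.0, -0.137], [0.0, -1.0, 0.002]]
force: [-0.4, 0.2, -2.5]
gripper_width: 0.0526
```

```bash
python3 plan.py 0.4426,0.096,0.06,98,5; python3 - <<'E'
from h import *
for n in("scene","top"):
    im=bot.snapshot(n); cv2.imwrite(f"pics/{n}15.png",cv2.cvtColor(im,cv2.COLOR_RGB2BGR))
crop("","pics/scene15.png",(180,80,330,230),5,"pics/d18.png")
E
```

```text
t 26.65 p [0.4415 0.0947 0.1237] th 97.89 tilt [-0.0022 -0.     -1.    ] F [-0.4  0.2 -2.5] w 0.0526
leg 0.4426,0.096,0.06,98,5 step 12.7mm 0.0deg
[0.0002, 0.0127, -0.0003, 0.0, -0.0004, 0.0]
[0.0002, 0.0127, -0.0003, 0.0, -0.0004, 0.0]
[0.0002, 0.0127, -0.0003, 0.0, -0.0004, 0.0]
[0.0002, 0.0127, -0.0003, 0.0, -0.0004, 0.0]
[0.0002, 0.0127, -0.0003, 0.0, -0.0004, 0.0]
tilt fix (tool rotvec x,z): [-0.0022  0.      0.0003]
```

View pics/d18.png

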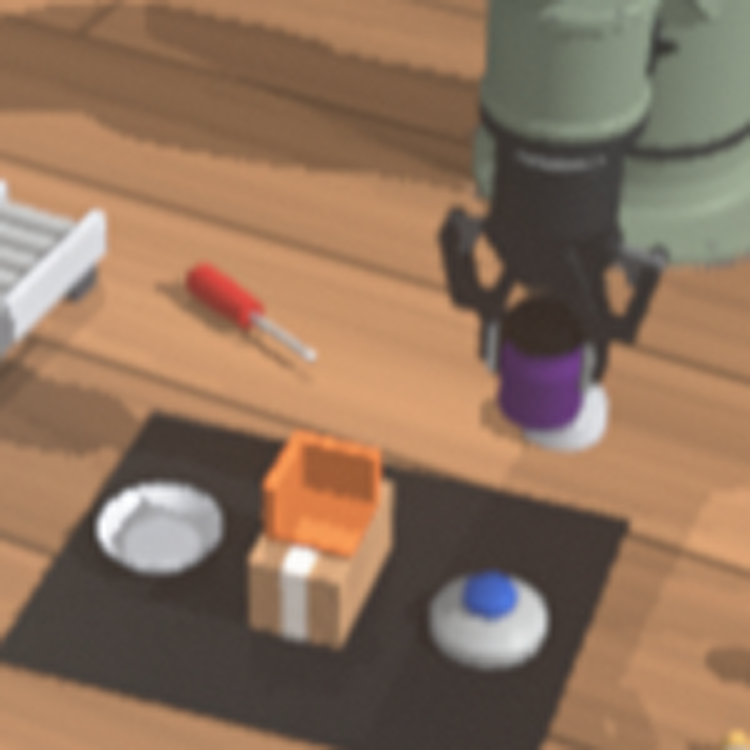

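carry_out(increments=[[0, 0.01, 0, 0, 0, 0, -1], [0, 0.014, -0.001, 0, 0, 0, -1], [0, 0.014, 0, 0, 0, 0, -1], [0.001, 0.014, 0, 0, 0, 0, -1], [0, 0.012, 0, 0, 0, 0, -1], [0, 0.006, 0, 0, 0, 0, -1], [0, 0, 0, 0, 0, 0, -1]])

```text
time: 27.45
ee_pos: [0.4417, 0.0993, 0.0479]
orientation: [[-0.142, -0.003, -0.99], [0.99, 0.002, -0.142], [0.002, -1.0, 0.003]]
force: [0.1, 0.3, -2.0]
gripper_width: 0.0521
```

```bash
python3 plan.py 0.4426,0.096,0.028,98,4; python3 - <<'E'
from h import *
for n in("scene","top"):
    im=bot.snapshot(n); cv2.imwrite(f"pics/{n}16.png",cv2.cvtColor(im,cv2.COLOR_RGB2BGR))
crop("","pics/scene16.png",(180,80,330,230),5,"pics/d19.png")
p=bot.observe()["ee_pos"]
print(proj("scene",[p[0],p[1],p[2]-.024]),proj("scene",[p[0],p[1],p[2]+.016]))
E
```

```text
t 27.45 p [0.4417 0.0993 0.0479] th 98.17 tilt [-0.003   0.0017 -1.    ] F [ 0.1  0.3 -2. ] w 0.0521
leg 0.4426,0.096,0.028,98,4 step 5.0mm -0.0deg
[-0.0009, 0.005, -0.0001, 0.0, 0.0007, 0.0]
[-0.0009, 0.005, -0.0001, 0.0, 0.0007, 0.0]
[-0.0009, 0.005, -0.0001, 0.0, 0.0007, 0.0]
[-0.0009, 0.005, -0.0001, 0.0, 0.0007, 0.0]
tilt fix (tool rotvec x,z): [-0.0027 -0.      0.0021]
[[286.62048222 180.05852316]] [[287.41599146 170.55181026]]
```

View pics/d19.png

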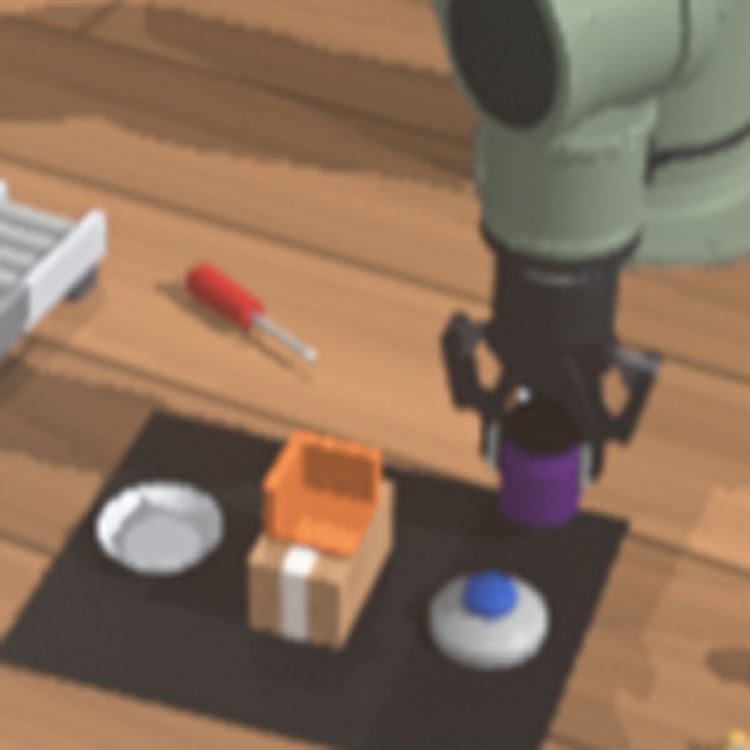

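carry_out(increments=[[-0.001, 0.004, 0, 0, 0, 0, -1], [-0.001, 0.005, 0, 0, 0, 0, -1], [-0.001, 0.005, 0, 0, 0, 0, -1], [0, 0.003, 0, 0, 0, 0, -1], [0, 0, 0, 0, 0, 0, -1]])

```text
time: 28.05
ee_pos: [0.4435, 0.0959, 0.0314]
orientation: [[-0.141, 0.0, -0.99], [0.99, 0.002, -0.141], [0.002, -1.0, -0.001]]
force: [-0.2, 0.0, -3.1]
gripper_width: 0.0526
```

```bash
python3 plan.py 0.4426,0.096,0.028,98,1
```

```text
t 28.05 p [0.4435 0.0959 0.0314] th 98.1 tilt [ 4.e-04  2.e-03 -1.e+00] F [-0.2  0.  -3.1] w 0.0526
leg 0.4426,0.096,0.028,98,1 step 3.5mm -0.1deg
[0.0003, 0.0034, 0.0009, 0.0, 0.0017, 0.0]
tilt fix (tool rotvec x,z): [ 0.0007 -0.      0.0019]
```

carry_out(increments=[[0, 0.002, 0.001, 0, 0, 0, -1], [0, 0.0015, 0, 0, 0, 0, -1], [0, 0, 0, 0, 0, 0, -1], [0, 0, 0, 0, 0, 0, -1]])

```text
time: 28.45
ee_pos: [0.4425, 0.0958, 0.0278]
orientation: [[-0.141, 0.001, -0.99], [0.99, 0.002, -0.141], [0.002, -1.0, -0.001]]
force: [-0.4, -1.0, -1.6]
gripper_width: 0.0526
```

carry_out(increments=[[0, 0.001, 0, 0, 0, 0, -1], [0, 0, 0, 0, 0, 0, -1], [0, 0, 0, 0, 0, 0, -1]])

```text
time: 28.75
ee_pos: [0.4428, 0.096, 0.028]
orientation: [[-0.141, 0.002, -0.99], [0.99, 0.001, -0.141], [0.001, -1.0, -0.002]]
force: [-0.2, 1.5, -2.3]
gripper_width: 0.0519
```

carry_out(increments=[[0, 0.002, 0, 0, 0, 0, -1], [0, 0, 0, 0, 0, 0, -1], [0, 0, 0, 0, 0, 0, -1]])

```text
time: 29.05
ee_pos: [0.4437, 0.0962, 0.0272]
orientation: [[-0.141, 0.005, -0.99], [0.99, 0.001, -0.141], [0.0, -1.0, -0.005]]
force: [0.2, -0.1, -3.0]
gripper_width: 0.0527
```

carry_out(increments=[[0, 0.002, 0, 0, 0, 0, -1], [0, 0.001, 0, 0, 0, 0, -1], [0, 0, 0, 0, 0, 0, -1]])

```text
time: 29.35
ee_pos: [0.4444, 0.0962, 0.0262]
orientation: [[-0.141, 0.008, -0.99], [0.99, -0.001, -0.141], [-0.002, -1.0, -0.008]]
force: [1.1, 0.4, -1.2]
gripper_width: 0.0521
```

```bash
python3 plan.py; python3 - <<'E'
from h import *
for n in("scene","top"):
    im=bot.snapshot(n); cv2.imwrite(f"pics/{n}17.png",cv2.cvtColor(im,cv2.COLOR_RGB2BGR))
crop("","pics/scene17.png",(240,130,330,220),8,"pics/d20.png")
E
```

```text
t 29.35 p [0.4444 0.0962 0.0262] th 98.13 tilt [ 0.0078 -0.0011 -1.    ] F [ 1.1  0.4 -1.2] w 0.0521
tilt fix (tool rotvec x,z): [ 0.0076 -0.     -0.0021]
```

View pics/d20.png

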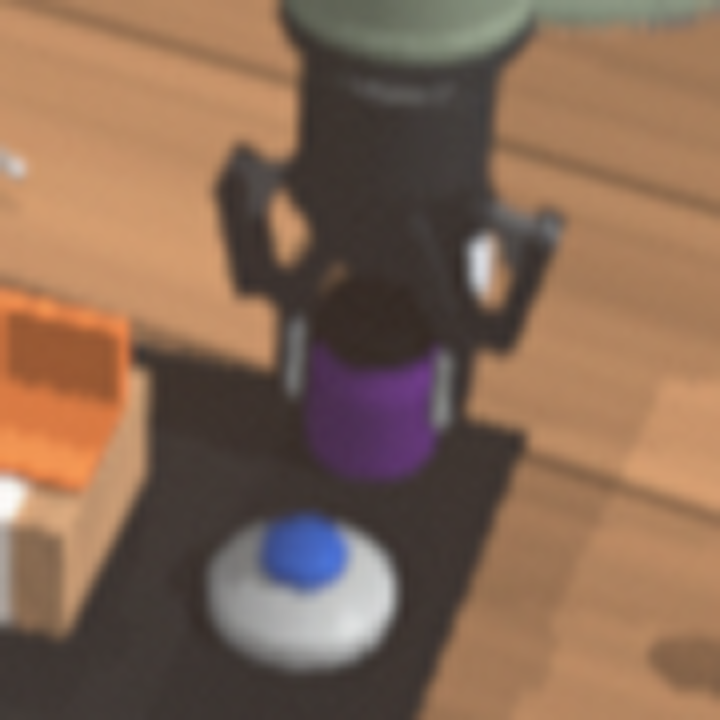

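carry_out(increments=[[0, 0, 0, 0, 0, 0, 0.3], [0, 0, 0, 0, 0, 0, 0.5], [0, 0, 0, 0, 0, 0, 1], [0, 0, 0, 0, 0, 0, 1], [0, 0, 0, 0, 0, 0, 1], [0, -0.01, 0, 0, 0, 0, 1], [0, -0.02, 0, 0, 0, 0, 1], [0, -0.03, 0, 0, 0, 0, 1], [0, -0.03, 0, 0, 0, 0, 1], [0, -0.03, 0, 0, 0, 0, 1], [0, -0.02, 0, 0, 0, 0, 1]])

```text
time: 30.55
ee_pos: [0.4407, 0.0972, 0.1713]
orientation: [[-0.145, 0.0, -0.989], [0.989, -0.0, -0.145], [-0.0, -1.0, -0.0]]
force: [0.2, -0.7, -0.0]
gripper_width: 0.0857
```

```bash
python3 plan.py 0.62,0.3115,0.14,117,11; python3 - <<'E'
from h import *
for n in("scene","top"):
    im=bot.snapshot(n); cv2.imwrite(f"pics/{n}18.png",cv2.cvtColor(im,cv2.COLOR_RGB2BGR))
crop("","pics/scene18.png",(240,130,330,220),8,"pics/d21.png")
E
```

```text
t 30.55 p [0.4407 0.0972 0.1713] th 98.33 tilt [ 5.e-04 -1.e-04 -1.e+00] F [ 0.2 -0.7 -0. ] w 0.0857
leg 0.62,0.3115,0.14,117,11 step 25.6mm 1.7deg
[0.0169, 0.0028, -0.019, 0.0, -0.0296, 0.0]
[0.0163, 0.0028, -0.0194, 0.0, -0.0296, 0.0]
[0.0158, 0.0028, -0.0199, 0.0, -0.0296, 0.0]
[0.0152, 0.0028, -0.0204, 0.0, -0.0296, 0.0]
[0.0146, 0.0028, -0.0208, 0.0, -0.0296, 0.0]
[0.0139, 0.0028, -0.0212, 0.0, -0.0296, 0.0]
[0.0133, 0.0028, -0.0216, 0.0, -0.0296, 0.0]
[0.0127, 0.0028, -0.022, 0.0, -0.0296, 0.0]
[0.012, 0.0028, -0.0224, 0.0, -0.0296, 0.0]
[0.0113, 0.0028, -0.0227, 0.0, -0.0296, 0.0]
[0.0106, 0.0028, -0.0231, 0.0, -0.0296, 0.0]
tilt fix (tool rotvec x,z): [ 0.0005 -0.     -0.0002]
```

View pics/d21.png

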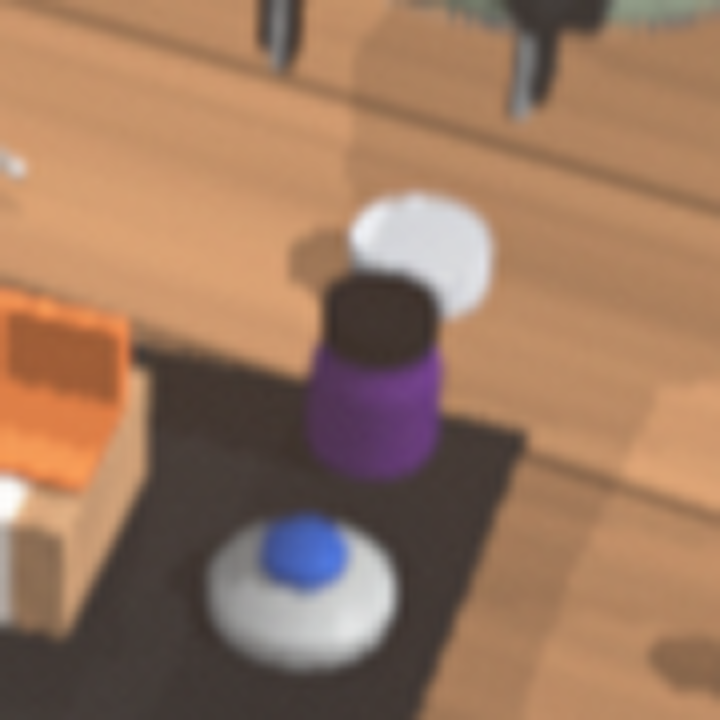

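The jar stands upright in front of the bell. Next is the gauge.

carry_out(increments=[[0.012, 0, -0.014, 0, -0.03, 0, 1], [0.016, 0, -0.019, 0, -0.03, 0, 1], [0.016, 0, -0.02, 0, -0.03, 0, 1], [0.015, 0, -0.02, 0, -0.03, 0, 1], [0.015, 0, -0.021, 0, -0.03, 0, 1], [0.014, 0.003, -0.021, 0, -0.03, 0, 1], [0.013, 0.003, -0.022, 0, -0.03, 0, 1], [0.013, 0.003, -0.022, 0, -0.03, 0, 1], [0.012, 0.003, -0.022, 0, -0.03, 0, 1], [0.011, 0.003, -0.023, 0, -0.03, 0, 1], [0.01, 0.003, -0.02, 0, -0.02, 0, 1], [0, 0, 0, 0, 0, 0, 1]])

```text
time: 31.85
ee_pos: [0.6145, 0.3101, 0.1489]
orientation: [[-0.46, -0.005, -0.888], [0.888, -0.005, -0.46], [-0.003, -1.0, 0.007]]
force: [-0.9, -0.4, -0.1]
gripper_width: 0.0852
```

```bash
python3 plan.py 0.62,0.3115,0.11,117,5;  python3 - <<'E'
from h import *
for n in("scene","top"):
    im=bot.snapshot(n); cv2.imwrite(f"pics/{n}19.png",cv2.cvtColor(im,cv2.COLOR_RGB2BGR))
crop("","pics/scene19.png",(290,160,390,270),6,"pics/d22.png")
E
```

```text
t 31.85 p [0.6145 0.3101 0.1489] th 117.39 tilt [-0.005  -0.0055 -1.    ] F [-0.9 -0.4 -0.1] w 0.0852
leg 0.62,0.3115,0.11,117,5 step 7.9mm -0.1deg
[-0.0003, 0.0078, -0.0011, 0.0, 0.0014, 0.0]
[-0.0003, 0.0078, -0.0011, 0.0, 0.0014, 0.0]
[-0.0003, 0.0078, -0.0011, 0.0, 0.0014, 0.0]
[-0.0003, 0.0078, -0.0011, 0.0, 0.0014, 0.0]
[-0.0003, 0.0078, -0.0011, 0.0, 0.0014, 0.0]
tilt fix (tool rotvec x,z): [-0.0069 -0.     -0.0026]
```

View pics/d22.png

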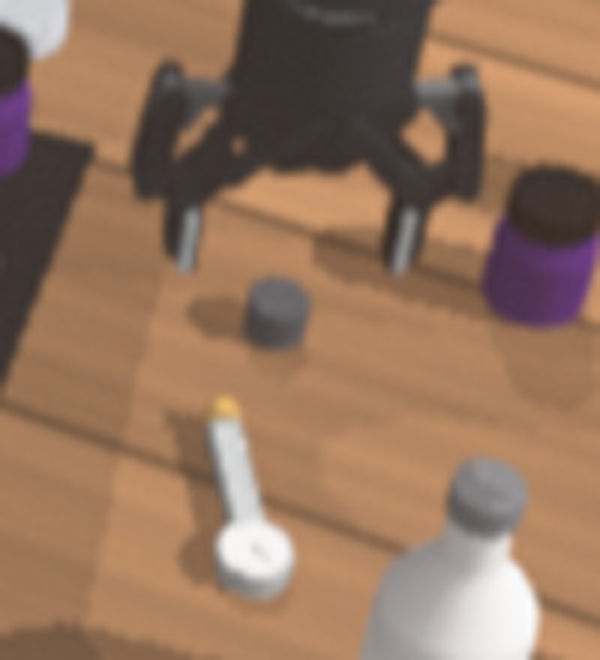

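View pics/top19.png

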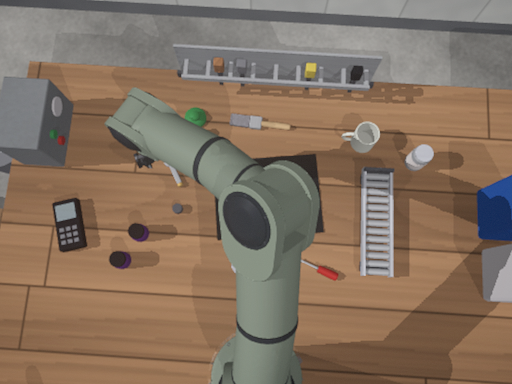

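```bash
python3 - <<'E'
from h import *
f=lambda x,y:(290+x/6-.5,160+y/6-.5)
D=ray("scene",f(254,550),.014);T=ray("scene",f(224,402),.012);d=D-T
print(D,T,np.linalg.norm(d),np.degrees(np.arctan2(d[1],d[0])),D-.037*d/np.linalg.norm(d))
E
python3 plan.py 0.62,0.3115,0.09,117,5
```

```text
[0.65144634 0.32925498 0.014     ] [0.56599105 0.28373475 0.012     ] 0.09684367338354984 28.04328423600096 [0.61879737 0.31186356 0.01323588]
t 31.95 p [0.614  0.3081 0.1493] th 117.28 tilt [-0.0047 -0.0067 -1.    ] F [-0.8 -0.8  0.5] w 0.0856
leg 0.62,0.3115,0.09,117,5 step 11.9mm -0.1deg
[0.0001, 0.0119, -0.0014, 0.0, 0.001, 0.0]
[0.0001, 0.0119, -0.0014, 0.0, 0.001, 0.0]
[0.0001, 0.0119, -0.0014, 0.0, 0.001, 0.0]
[0.0001, 0.0119, -0.0014, 0.0, 0.001, 0.0]
[0.0001, 0.0119, -0.0014, 0.0, 0.001, 0.0]
tilt fix (tool rotvec x,z): [-0.0073 -0.     -0.0038]
```

carry_out(increments=[[0, 0.01, -0.001, -0.007, 0, -0.004, 0.6], [0, 0.015, -0.001, 0, 0, 0, 0.3], [0, 0.02, -0.001, 0, 0, 0, 0], [0, 0.02, -0.001, 0, 0, 0, -0.1], [0, 0.02, -0.001, 0, 0, 0, -0.1], [0, 0.015, 0, 0, 0, 0, -0.1], [0, 0.008, 0, 0, 0, 0, -0.1], [0, 0, 0, 0, 0, 0, -0.1], [0, 0, 0, 0, 0, 0, -0.1]])

```text
time: 32.85
ee_pos: [0.6169, 0.3067, 0.0295]
orientation: [[-0.457, -0.003, -0.89], [0.89, -0.002, -0.457], [-0.001, -1.0, 0.004]]
force: [0.1, 0.4, 0.0]
gripper_width: 0.0382
```

```bash
python3 plan.py 0.6192,0.3115,0.004,117.5,4;  python3 - <<'E'
from h import *
for n in("scene","top"):
    im=bot.snapshot(n); cv2.imwrite(f"pics/{n}20.png",cv2.cvtColor(im,cv2.COLOR_RGB2BGR))
crop("","pics/scene20.png",(290,160,390,270),6,"pics/d23.png")
E
```

```text
t 32.85 p [0.6169 0.3067 0.0295] th 117.17 tilt [-0.003  -0.0024 -1.    ] F [0.1 0.4 0. ] w 0.0382
leg 0.6192,0.3115,0.004,117.5,4 step 6.5mm 0.1deg
[0.0008, 0.0064, -0.0011, 0.0, -0.0014, 0.0]
[0.0008, 0.0064, -0.0011, 0.0, -0.0014, 0.0]
[0.0008, 0.0064, -0.0011, 0.0, -0.0014, 0.0]
[0.0008, 0.0064, -0.0011, 0.0, -0.0014, 0.0]
tilt fix (tool rotvec x,z): [-0.0038  0.     -0.0008]
```

View pics/d23.png

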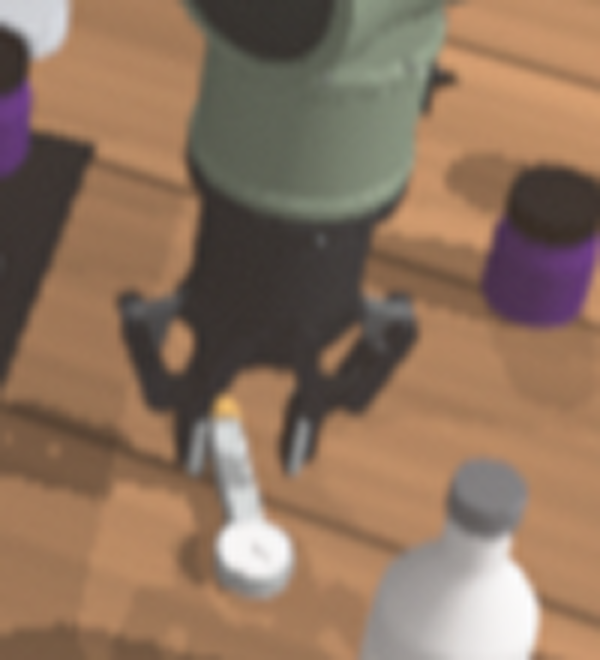

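The fingers straddle the bar at crop (195,465) and (293,470). I'll finish the descent and close.

carry_out(increments=[[0.002, 0.004, -0.002, 0, -0.002, 0, -0.1], [0.001, 0.006, -0.002, 0, -0.002, 0, -0.1], [0, 0.006, 0, 0, 0, 0, -0.1], [0, 0.005, 0, 0, 0, 0, -0.1], [0, 0.001, 0, 0, 0, 0, -0.1], [0, 0, 0, 0, 0, 0, -0.1]])

```text
time: 33.55
ee_pos: [0.6203, 0.312, 0.0077]
orientation: [[-0.46, -0.0, -0.888], [0.888, -0.001, -0.46], [-0.001, -1.0, 0.001]]
force: [0.1, -0.7, -0.1]
gripper_width: 0.0383
```

```bash
python3 plan.py 0.6192,0.3115,0.004,117.5,1
```

```text
t 33.55 p [0.6203 0.312  0.0077] th 117.41 tilt [-1.0e-04 -1.3e-03 -1.0e+00] F [ 0.1 -0.7 -0.1] w 0.0383
leg 0.6192,0.3115,0.004,117.5,1 step 3.9mm 0.1deg
[0.0001, 0.0037, 0.0013, 0.0, -0.0016, 0.0]
tilt fix (tool rotvec x,z): [-0.0007  0.     -0.0011]
```

carry_out(increments=[[0, 0.003, 0.001, 0, 0, 0, -0.1], [0, 0.001, 0, 0, 0, 0, -0.3], [0, 0, 0, 0, 0, 0, -0.5], [0, 0, 0, 0, 0, 0, -0.8], [0, 0, 0, 0, 0, 0, -1], [0, 0, 0, 0, 0, 0, -1], [0, 0, 0, 0, 0, 0, -1]], squeeze=35)

```text
time: 34.25
ee_pos: [0.6196, 0.3115, 0.0039]
orientation: [[-0.46, 0.0, -0.888], [0.888, -0.001, -0.46], [-0.001, -1.0, 0.0]]
force: [0.4, -0.5, -0.9]
gripper_width: 0.0147
```

```bash
python3 plan.py;  python3 - <<'E'
from h import *
for n in("scene","top"):
    im=bot.snapshot(n); cv2.imwrite(f"pics/{n}21.png",cv2.cvtColor(im,cv2.COLOR_RGB2BGR))
crop("","pics/scene21.png",(290,160,390,270),6,"pics/d24.png")
E
```

```text
t 34.25 p [0.6196 0.3115 0.0039] th 117.4 tilt [ 4.0e-04 -1.1e-03 -1.0e+00] F [ 0.4 -0.5 -0.9] w 0.0147
tilt fix (tool rotvec x,z): [-0.0002 -0.     -0.0011]
```

View pics/d24.png

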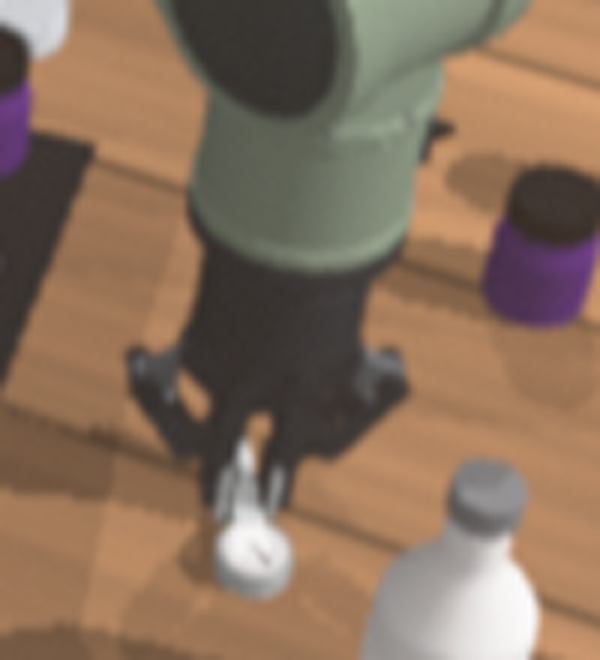

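carry_out(increments=[[0, -0.008, 0, 0, 0, 0, -1], [0, -0.02, 0, 0, 0, 0, -1], [0, -0.03, 0, 0, 0, 0, -1], [0, -0.03, 0, 0, 0, 0, -1], [0, -0.03, 0, 0, 0, 0, -1], [0, -0.015, 0, 0, 0, 0, -1], [0, 0, 0, 0, 0, 0, -1]])

```text
time: 35.05
ee_pos: [0.6191, 0.3125, 0.1493]
orientation: [[-0.461, 0.002, -0.887], [0.887, 0.001, -0.461], [-0.0, -1.0, -0.002]]
force: [0.3, 0.3, -1.0]
gripper_width: 0.0146
```

```bash
python3 plan.py 0.6712,-0.094,0.14,8,16
```

```text
t 35.05 p [0.6191 0.3125 0.1493] th 117.47 tilt [ 2.2e-03  8.0e-04 -1.0e+00] F [ 0.3  0.3 -1. ] w 0.0146
leg 0.6712,-0.094,0.14,8,16 step 25.6mm -6.8deg
[-0.024, 0.0006, 0.0088, 0.0, 0.1194, 0.0]
[-0.0249, 0.0006, 0.0059, 0.0, 0.1194, 0.0]
[-0.0255, 0.0006, 0.0029, 0.0, 0.1194, 0.0]
[-0.0256, 0.0006, -0.0002, 0.0, 0.1194, 0.0]
[-0.0254, 0.0006, -0.0032, 0.0, 0.1194, 0.0]
[-0.0248, 0.0006, -0.0062, 0.0, 0.1194, 0.0]
[-0.0239, 0.0006, -0.0091, 0.0, 0.1194, 0.0]
[-0.0227, 0.0006, -0.0119, 0.0, 0.1194, 0.0]
[-0.0211, 0.0006, -0.0145, 0.0, 0.1194, 0.0]
[-0.0192, 0.0006, -0.0169, 0.0, 0.1194, 0.0]
[-0.0171, 0.0006, -0.0191, 0.0, 0.1194, 0.0]
[-0.0147, 0.0006, -0.021, 0.0, 0.1194, 0.0]
[-0.012, 0.0006, -0.0226, 0.0, 0.1194, 0.0]
[-0.0093, 0.0006, -0.0239, 0.0, 0.1194, 0.0]
[-0.0064, 0.0006, -0.0248, 0.0, 0.1194, 0.0]
[-0.0034, 0.0006, -0.0254, 0.0, 0.1194, 0.0]
tilt fix (tool rotvec x,z): [ 0.0023  0.     -0.0003]
```

carry_out(increments=[[-0.018, 0, 0.007, 0, 0.1, 0, -1], [-0.025, 0, 0.006, 0, 0.119, 0, -1], [-0.025, 0, 0.003, 0, 0.119, 0, -1], [-0.025, 0, 0, 0, 0.119, 0, -1], [-0.025, 0, -0.003, 0, 0.119, 0, -1], [-0.025, 0, -0.006, 0, 0.119, 0, -1], [-0.024, 0, -0.009, 0, 0.119, 0, -1], [-0.023, 0, -0.012, 0, 0.119, 0, -1], [-0.021, 0, -0.014, 0, 0.119, 0, -1], [-0.019, 0, -0.017, 0, 0.119, 0, -1], [-0.017, 0, -0.019, 0, 0.119, 0, -1], [-0.015, 0, -0.021, 0, 0.119, 0, -1]])

```text
time: 36.25
ee_pos: [0.6503, 0.0057, 0.1404]
orientation: [[0.829, -0.009, -0.559], [0.559, 0.0, 0.829], [-0.008, -1.0, 0.005]]
force: [0.7, 0.6, -2.2]
gripper_width: 0.0147
```

```bash
python3 plan.py 0.6712,-0.094,0.14,8,6
```

```text
t 36.25 p [0.6503 0.0057 0.1404] th 33.97 tilt [-9.4e-03  1.0e-04 -1.0e+00] F [ 0.7  0.6 -2.2] w 0.0147
leg 0.6712,-0.094,0.14,8,6 step 17.0mm -4.3deg
[-0.0064, 0.0001, -0.0157, 0.0, 0.0755, 0.0]
[-0.0052, 0.0001, -0.0162, 0.0, 0.0755, 0.0]
[-0.004, 0.0001, -0.0165, 0.0, 0.0755, 0.0]
[-0.0027, 0.0001, -0.0168, 0.0, 0.0755, 0.0]
[-0.0014, 0.0001, -0.0169, 0.0, 0.0755, 0.0]
[-0.0001, 0.0001, -0.017, 0.0, 0.0755, 0.0]
tilt fix (tool rotvec x,z): [-0.0054  0.     -0.0078]
```

carry_out(increments=[[-0.006, 0, -0.016, 0, 0.075, 0, -1], [-0.005, 0, -0.016, 0, 0.075, 0, -1], [-0.004, 0, -0.016, 0, 0.075, 0, -1], [-0.003, 0, -0.016, 0, 0.075, 0, -1], [-0.001, 0, -0.015, 0, 0.07, 0, -1], [0, 0, -0.008, 0, 0.04, 0, -1], [0, 0, 0, 0, 0, 0, -1], [0, 0, 0, 0, 0, 0, -1]])

```text
time: 37.05
ee_pos: [0.6649, -0.0905, 0.1338]
orientation: [[0.987, -0.019, -0.158], [0.158, -0.002, 0.987], [-0.019, -1.0, 0.001]]
force: [-0.5, -0.2, -0.9]
gripper_width: 0.015
```

```bash
python3 plan.py 0.6712,-0.094,0.06,8,6; python3 - <<'E'
from h import *
for n in("scene","top"):
    im=bot.snapshot(n); cv2.imwrite(f"pics/{n}22.png",cv2.cvtColor(im,cv2.COLOR_RGB2BGR))
crop("","pics/scene22.png",(120,90,320,240),4,"pics/d25.png")
E
```

```text
t 37.05 p [ 0.6649 -0.0905  0.1338] th 9.09 tilt [-0.019  -0.0022 -0.9998] F [-0.5 -0.2 -0.9] w 0.015
leg 0.6712,-0.094,0.06,8,6 step 12.4mm -0.2deg
[0.0009, 0.0123, -0.0007, 0.0, 0.0032, 0.0]
[0.0009, 0.0123, -0.0007, 0.0, 0.0032, 0.0]
[0.0009, 0.0123, -0.0007, 0.0, 0.0032, 0.0]
[0.0009, 0.0123, -0.0007, 0.0, 0.0032, 0.0]
[0.0009, 0.0123, -0.0007, 0.0, 0.0032, 0.0]
[0.001, 0.0123, -0.0007, 0.0, 0.0032, 0.0]
tilt fix (tool rotvec x,z): [-0.0008 -0.     -0.0191]
```

View pics/d25.png

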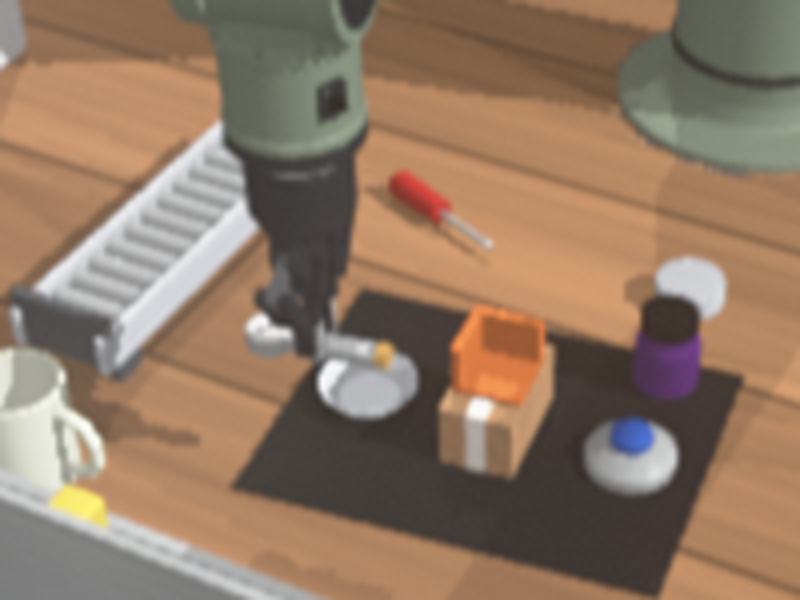

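The gauge is level, crosswise behind the dish with its dial toward crop (268,333). I'll lower it.

carry_out(increments=[[0.001, 0.008, -0.001, 0, 0.004, -0.01, -1], [0.001, 0.013, -0.001, 0, 0.004, -0.009, -1], [0.001, 0.015, -0.001, 0, 0.004, 0, -1], [0.001, 0.015, -0.001, 0, 0.004, 0, -1], [0.001, 0.015, 0, 0, 0.004, 0, -1], [0, 0.01, 0, 0, 0, 0, -1], [0, 0, 0, 0, 0, 0, -1]])

```text
time: 37.85
ee_pos: [0.6703, -0.0908, 0.0509]
orientation: [[0.99, 0.001, -0.142], [0.142, 0.002, 0.99], [0.001, -1.0, 0.002]]
force: [0.1, 0.1, -1.3]
gripper_width: 0.0148
```

```bash
python3 plan.py 0.6712,-0.094,0.012,8,6
```

```text
t 37.85 p [ 0.6703 -0.0908  0.0509] th 8.18 tilt [ 6.0e-04  2.4e-03 -1.0e+00] F [ 0.1  0.1 -1.3] w 0.0148
leg 0.6712,-0.094,0.012,8,6 step 6.5mm -0.0deg
[0.0001, 0.0065, -0.0006, 0.0, 0.0005, 0.0]
[0.0001, 0.0065, -0.0006, 0.0, 0.0005, 0.0]
[0.0001, 0.0065, -0.0006, 0.0, 0.0005, 0.0]
[0.0001, 0.0065, -0.0006, 0.0, 0.0005, 0.0]
[0.0001, 0.0065, -0.0006, 0.0, 0.0005, 0.0]
[0.0001, 0.0065, -0.0006, 0.0, 0.0005, 0.0]
tilt fix (tool rotvec x,z): [-0.0023  0.      0.0009]
```

carry_out(increments=[[0, 0.006, -0.001, 0, 0, 0, -1], [0, 0.009, -0.001, 0, 0, 0, -1], [0, 0.009, -0.001, 0, 0, 0, -1], [0, 0.008, -0.001, 0, 0, 0, -1], [0, 0.004, 0, 0, 0, 0, -1], [0, 0, 0, 0, 0, 0, -1]])

```text
time: 38.45
ee_pos: [0.6715, -0.0951, 0.0124]
orientation: [[0.99, 0.002, -0.142], [0.142, 0.002, 0.99], [0.002, -1.0, 0.002]]
force: [-0.1, 1.1, -0.5]
gripper_width: 0.0149
```

```bash
python3 plan.py 0.6712,-0.094,0.008,8,1; python3 - <<'E'
from h import *
for n in("scene",):
    im=bot.snapshot(n); cv2.imwrite(f"pics/{n}23.png",cv2.cvtColor(im,cv2.COLOR_RGB2BGR))
crop("","pics/scene23.png",(160,130,240,210),8,"pics/d26.png")
E
```

```text
t 38.45 p [ 0.6715 -0.0951  0.0124] th 8.18 tilt [ 0.0017  0.0022 -1.    ] F [-0.1  1.1 -0.5] w 0.0149
leg 0.6712,-0.094,0.008,8,1 step 4.6mm -0.2deg
[-0.0001, 0.0044, 0.0011, 0.0, 0.0031, 0.0]
tilt fix (tool rotvec x,z): [-0.002  0.     0.002]
```

View pics/d26.png

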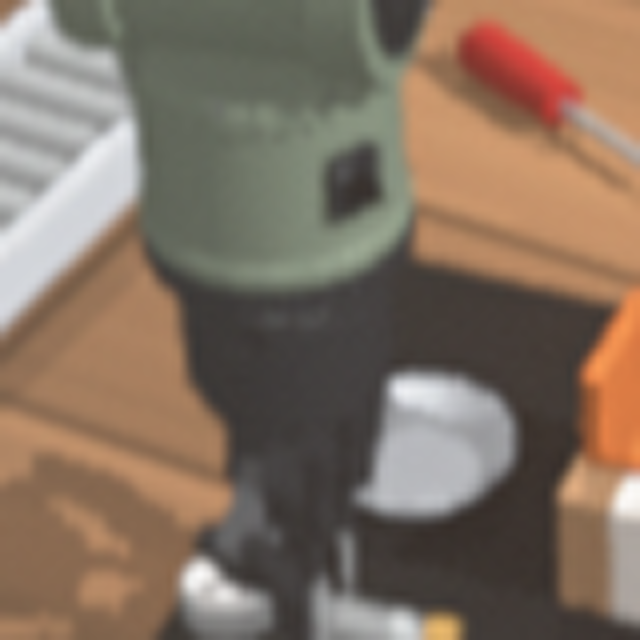

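carry_out(increments=[[0, 0.003, 0.001, 0, 0, 0, -1], [0, 0.0015, 0, 0, 0, 0, -1], [0, 0, 0, 0, 0, 0, -1], [0, 0, 0, 0, 0, 0, -0.6], [0, 0, 0, 0, 0, 0, -0.3], [0, 0, 0, 0, 0, 0, 0], [0, 0, 0, 0, 0, 0, 0], [0, -0.008, 0, 0, 0, 0, 0], [0, -0.02, 0, 0, 0, 0, 0], [0, -0.03, 0, 0, 0, 0, 0], [0, -0.03, 0, 0, 0, 0, 0], [0, -0.03, 0, 0, 0, 0, 0]])

```text
time: 39.7
ee_pos: [0.6697, -0.0938, 0.1292]
orientation: [[0.99, -0.002, -0.143], [0.143, 0.003, 0.99], [-0.002, -1.0, 0.003]]
force: [0.4, -0.2, 0.0]
gripper_width: 0.0426
```

```bash
python3 plan.py 0.52,-0.38,0.22,8,8
```

```text
t 39.7 p [ 0.6697 -0.0938  0.1292] th 8.23 tilt [-0.0021  0.003  -1.    ] F [ 0.4 -0.2  0. ] w 0.0426
leg 0.52,-0.38,0.22,8,8 step 41.9mm -0.0deg
[-0.0236, -0.0113, -0.0327, 0.0, 0.0005, 0.0]
[-0.0236, -0.0113, -0.0327, 0.0, 0.0005, 0.0]
[-0.0236, -0.0113, -0.0328, 0.0, 0.0005, 0.0]
[-0.0236, -0.0113, -0.0328, 0.0, 0.0005, 0.0]
[-0.0236, -0.0113, -0.0328, 0.0, 0.0005, 0.0]
[-0.0236, -0.0113, -0.0328, 0.0, 0.0005, 0.0]
[-0.0235, -0.0113, -0.0328, 0.0, 0.0005, 0.0]
[-0.0235, -0.0113, -0.0328, 0.0, 0.0005, 0.0]
tilt fix (tool rotvec x,z): [-0.0033 -0.     -0.0017]
```

Moving aside over the lane side to get a clear top view.

carry_out(increments=[[0, -0.03, 0, 0, 0, 0, 0], [-0.01, -0.03, -0.02, 0, 0, 0, 0], [-0.022, -0.02, -0.033, 0, 0, 0, 0], [-0.022, -0.01, -0.033, 0, 0, 0, 0], [-0.022, 0, -0.033, 0, 0, 0, 0], [-0.022, 0, -0.033, 0, 0, 0, 0], [-0.022, 0, -0.033, 0, 0, 0, 0], [-0.022, 0, -0.033, 0, 0, 0, 0], [-0.022, 0, -0.033, 0, 0, 0, 0], [-0.01, 0, -0.02, 0, 0, 0, 0], [0, 0, 0, 0, 0, 0, 0], [0, 0, 0, 0, 0, 0, 0]])

```text
time: 40.9
ee_pos: [0.5326, -0.3972, 0.2358]
orientation: [[0.989, 0.011, -0.146], [0.146, -0.001, 0.989], [0.011, -1.0, -0.003]]
force: [1.0, -0.2, 0.0]
gripper_width: 0.0427
```

```bash
python3 plan.py; python3 - <<'E'
from h import *
for n in("scene","top"):
    im=bot.snapshot(n); cv2.imwrite(f"pics/{n}24.png",cv2.cvtColor(im,cv2.COLOR_RGB2BGR))
crop("","pics/scene24.png",(160,120,320,240),5,"pics/d27.png")
crop("","pics/top24.png",(200,140,335,255),5.5,"pics/d28.png")
E
```

```text
t 40.9 p [ 0.5326 -0.3972  0.2358] th 8.39 tilt [ 0.0112 -0.001  -0.9999] F [ 1.  -0.2  0. ] w 0.0427
tilt fix (tool rotvec x,z): [0.0026 0.     0.011 ]
```

View pics/d27.png

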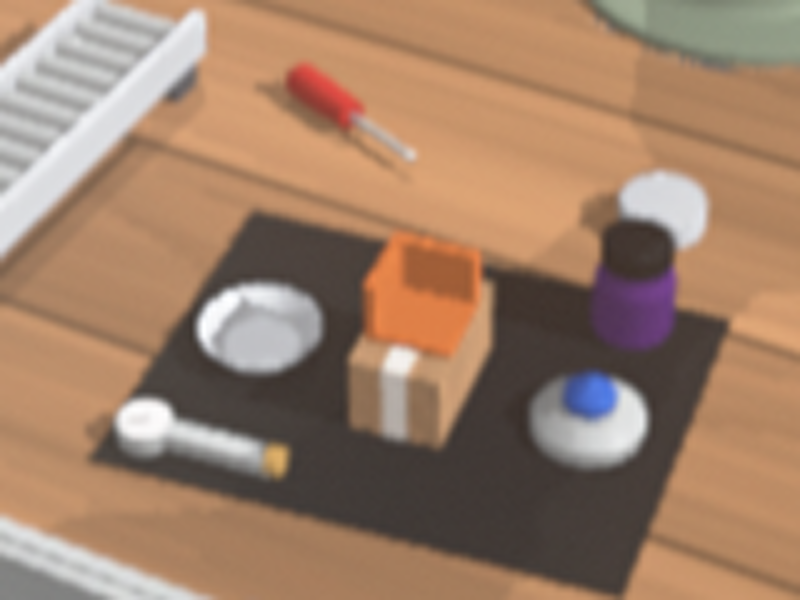

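View pics/d28.png

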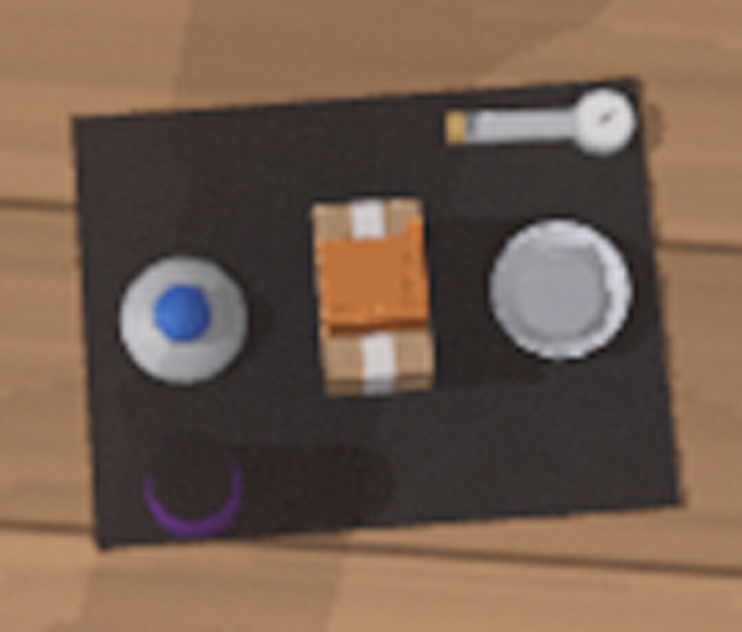

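```bash
python3 carton.py pics/top24.png; python3 - <<'E'
from h import *
t=np.radians(8);R=np.array([[np.cos(t),np.sin(t)],[-np.sin(t),np.cos(t)]]);C=np.array([.557,.0013])
f=lambda x,y:(200+x/5.5-.5,140+y/5.5-.5)
m=lambda n,p,z:(lambda w:(print(n,np.round(w*1000,1)),w)[1])(R@(ray("top",p,z)[:2]-C))
m("bell btn",f(183,314),.039);m("dish rim",f(561,289),.022)
D=m("dial",f(604,121),.018);T=m("tail",f(446,128),.016);u=D-T;print("gauge len",np.linalg.norm(u),"ang to y",np.degrees(np.arctan2(u[0],abs(u[1]))),"origin",np.round((D-.037*u/np.linalg.norm(u))*1000,1))
m("jar base arc bottom",f(195,539),.004)
# jar: purple outer arc circle fit
H=hsv("pics/top24.png");h,s,v=[H[...,i].astype(int) for i in range(3)]
S=np.zeros(h.shape,bool);S[218:242,222:248]=1
c=max(blobs(S&(h>125)&(h<165)&(s>70),8),key=cv2.contourArea);e=cv2.minEnclosingCircle(c);m(f"jar encl {e}",e[0],.025)
m("carton back edge mid (top)",f(365,201),.059);m("carton front top mid",f(379,379),.059)
m("carton L",f(319,292),.059);m("carton R",f(429,290),.059)
# guard corners: base back edge z .065 , walls top .103
m("guard baseL back",f(318,240),.065);m("guard wallB back end top",f(417,218),.103);m("guard corner top",f(424,318),.103);m("guard wallA left end top",f(329,325),.103)
# scene jar lid
Hs=hsv("pics/scene24.png");vs=Hs[...,2]
E
```

```text
carton ctr [0.555  0.0021 0.059 ] [np.float64(0.0629), np.float64(0.1092)] [-81.8, -172.5]
band ctr [ 0.5188 -0.0039  0.059 ] [-86.3, -176.6]
bell btn [ -1.3 109.8]
dish rim [   0.7 -109.7]
dial [ 100.6 -145. ]
tail [103.9 -51.7]
gauge len 0.0933253812526518 ang to y -1.9951937134555349 origin [ 101.9 -108. ]
jar base arc bottom [-126.7  112.6]
jar encl ((234.8488311767578, 228.68605041503906), 8.945965766906738) [-101.5  110.4]
carton back edge mid (top) [52.6  1.2]
carton front top mid [-50.9   1.4]
carton L [ 1.6 31.4]
carton R [ -1.9 -30.9]
guard baseL back [30.4 29.8]
guard wallB back end top [ 30. -25.]
guard corner top [-26.5 -24.2]
guard wallA left end top [-26.6  28.1]
```

All placements measure within about 3 mm and 2°, against limits of 15 mm and 11.5°. Handing in.

```bash
python3 -c "
from rig import bot
print(bot.hand_in())"
```

```text
the job is handed in; nothing more can be done
None
```

The job is done and handed in, at about 41 s of the 131 s allowed. `hand_in()` gives no verdict.

I gripped the carton and rolled it along the lane until it touched the end stop (24 N contact force). I then lifted it there, stood it on the mat and set the guard on top. The jar farthest from the base (0.66 m) went in front of the bell, and the gauge went behind the dish with its dial up and pointing away from the bell.

Last top-view measurements, in the mat's frame:

| Item | Measured (x, y) | Target (x, y) | Angle |
|---|---|---|---|
| Carton | ≈ (1, 1) mm | (0, 0) mm | within about 1° of the mat |
| Guard | ≈ 1 mm from the carton's centre | carton's centre | sides parallel to the carton's |
| Jar | ≈ (-101, 110) mm | (-100, 110) mm | upright in the scene view |
| Gauge | ≈ (102, -108) mm | (100, -110) mm | 2° off the bell–dish line |

- **Bell:** the gripper was never brought down over it, but I did not measure the button's travel.
- **Jar grip:** the fingers read 52 mm on the 54 mm jar. The jar stayed upright when lifted.
- **Jar set-down:** the force readings were too noisy to show the moment of contact. I judged that it was down because the arm stopped descending, and I saw it standing upright on the mat after release.

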